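# Get the peel-test bench ready: settle and zero the pull gauge, lean the plates to dry

## Task

Get the peel-test bench ready. Settle the dial pull gauge's spring by drawing its handle out to the 10 N mark, holding it there for two seconds and easing it back home without overpulling it or letting it snap back, and after that turn the knob on the dial to bring the peak pointer back to its zero stop. Lean every white test plate to dry on the draining rest, side by side, each standing on a short end with its lower edge against the front lip and its back against the rail, and leave the beaker, hand roller and bottle where they are.

Things in the scene. Friction and masses are not known exactly. Their poses are not given: they have to be found in the camera images.
- gauge: pull gauge, fixed: dark base plate 140 x 100 x 12 mm (x = -50 to 90 mm), round white dial 92 mm across, face up, its glass 62 mm above the bench, its axis at (30, 0) mm. Origin on the bench; the handle is drawn out along -x. Dial: zero at +x, a tick per newton, 18 degrees apart, clockwise from above; the thick long tick is 10 N, on the handle side; the black needle shows the pull
- handle (a point): middle of the grip bar of the gauge's stirrup handle: a level black bar 16 mm thick, 84 mm long along the gauge's y axis, 34 mm above the bench, at (-95, 0) mm in the gauge's frame at home. Behind it (+x side) the stirrup is open, 70 mm wide and 42 mm deep, between two arms, so a finger can go down there and another before the bar; nothing stands above it.
- puller (a joint): draw of the gauge's handle in m: 0 at home, 0.040 at the 10 N mark (needle on the thick tick; wide black band on the rod half out of the bush), end stop 0.060. Sprung: about 1 N at home, 10 N at the mark, rising evenly (225 N/m); it flies back if let go. Past 0.050 it is overpulled.
- knob (a point): grip point of the reset knob, on the dial's axis, 76 mm above the bench. The knob is a black ribbed cylinder 32 mm across, from 63 to 83 mm above the bench, free all round.
- peak (a joint): angle of the peak pointer, which is fixed to the reset knob, in rad: 0 at its zero stop, growing clockwise from above (so turn it back anticlockwise), 3.14 at 10 N. The needle pushes it along as the handle is drawn out and leaves it at the highest pull; light friction holds it there.
- rest: draining rest, fixed: grey tray 330 mm long along its y, floor 6 mm above the bench, front lip on its -x side (inner face x = -45 mm, top 20 mm high), steel rail 12 mm thick along y at x = 32, z = 69 mm, a thin post at each end (y = +-160). Origin on the bench below its middle. A plate in the corner behind the lip slopes at 45 degrees, upper end to +x, its middle at x = 4, z = 55 mm.
- plate1: white plastic test plate 130 x 50 x 8 mm, about 110 g; 2 to 4 of the four plates are present, lying flat on the bench at the start. Origin at its middle; x along its length, y across its width, z its thickness.
- plate2: white plastic test plate 130 x 50 x 8 mm, about 110 g; 2 to 4 of the four plates are present, lying flat on the bench at the start. Origin at its middle; x along its length, y across its width, z its thickness.
- plate3: white plastic test plate 130 x 50 x 8 mm, about 110 g; 2 to 4 of the four plates are present, lying flat on the bench at the start. Origin at its middle; x along its length, y across its width, z its thickness.
- plate4: white plastic test plate 130 x 50 x 8 mm, about 110 g; 2 to 4 of the four plates are present, lying flat on the bench at the start. Origin at its middle; x along its length, y across its width, z its thickness.
- beaker: clear beaker 68 mm across and 80 mm high with wooden sticks in it, up to 170 mm high; leave it. Origin: middle of its underside.
- roller: hand roller, rubber drum 42 mm across and a wooden handle, 160 mm long, lying on the bench; leave it. Origin: below the drum.
- bottle: blue bottle 60 mm across, 160 mm high; leave it. Origin: middle of its underside.
Things that resemble listed ones, but are neither listed nor needed, are in the scene too. What is shaped like the plate2 but turquoise is not meant.

How it is judged:
On the way, in this order (a step that is already met when the one before it is completed fails the run):
1. the gauge's handle is drawn out to the 10 N mark (40 mm, within 4 mm) and held there for a second (value of joint puller between 0.036 and 0.044 m), for 1 s.
2. after that, the handle is back home and the peak pointer is turned back to zero (value of joint puller below 0.003 m and value of joint peak below 0.08 rad), for 0.3 s.
At the end, for the whole second after the job is handed in: Handle home (within 3 mm), peak pointer at zero (within 0.08 rad), every plate present at rest on the draining rest: lower short end at the lip, back on the rail (sloping 37 to 61 degrees, skew under 0.2 rad, middle within 145 mm of the rest's along y), no two overlapping (all of step 2 and x of plate1 in the frame of rest between -0.004 and 0.018 m and y of plate1 in the frame of rest between -0.145 and 0.145 m and z of plate1 in the frame of rest between 0.049 and 0.067 m and angle between the x axis of plate1 and the z axis of rest, either way round between 0.5 and 0.92 rad and angle between the y axis of each of plate1, plate2, plate3, plate4 and the y axis of rest, either way round below 0.2 rad and contact force between each of plate1, plate2, plate3, plate4 and rest above 0.05 N and linear speed of each of plate1, plate2, plate3, plate4 below 0.03 m/s and x of plate2 in the frame of rest between -0.004 and 0.018 m and y of plate2 in the frame of rest between -0.145 and 0.145 m and z of plate2 in the frame of rest between 0.049 and 0.067 m and angle between the x axis of plate2 and the z axis of rest, either way round between 0.5 and 0.92 rad and x of plate3 in the frame of rest between -0.004 and 0.018 m and y of plate3 in the frame of rest between -0.145 and 0.145 m and z of plate3 in the frame of rest between 0.049 and 0.067 m and angle between the x axis of plate3 and the z axis of rest, either way round between 0.5 and 0.92 rad and x of plate4 in the frame of rest between -0.004 and 0.018 m and y of plate4 in the frame of rest between -0.145 and 0.145 m and z of plate4 in the frame of rest between 0.049 and 0.067 m and angle between the x axis of plate4 and the z axis of rest, either way round between 0.5 and 0.92 rad and distance between plate1 and plate2 above 0.045 m and distance between each of plate1, plate2 and plate3 above 0.045 m and distance between each of plate1, plate2, plate3 and plate4 above 0.045 m); the robot touches nothing.
It fails at once if the gauge is overpulled (past 50 mm) (value of joint puller above 0.05 m).
It fails at once if the gauge's handle is let go and snaps back (velocity of joint puller below -0.5 m/s).
It fails at once if the beaker, the roller or the bottle is moved by more than 30 mm (distance of any of beaker, roller, bottle from where it was at the start of the episode above 0.03 m).
Of plate1, plate2, plate3, plate4 only 2 to 4 are there at a start; the rules pass over those that are not, and their reading is None.
At some moment in a run one of plate1, plate2, plate3, plate4 may be knocked a few centimetres aside while the robot is not near it.
It also fails if it takes over 210 s, if anything falls off the work surface, if the arm or the gripper's body presses on something with over 40 N, if the wrist force passes 120 N, or if a joint passes its speed limit or range.

## Robot

A 6-joint arm with a two-finger parallel gripper is mounted at the origin on the work surface. World frame = base frame: x ahead of the robot, y to its left, z up, the work surface at z = 0. Lengths are in m, angles in rad, forces in N, time in s.
With the tool pointing down it reaches from about 0.4 to 0.825 m from the base axis. Payload 7 kg.
Tool frame: the origin (TCP) lies midway between the tips of the shut fingers; the grasp point (between the pads) lies 19 mm behind it; z points along the fingers, y is the direction in which the jaws open and shut (so a half turn about z gives the same grasp; the last joint's range is limited). The gripper opens to 88 mm and grips with 3 to 60 N. Pads are 19 mm wide; open, the fingers measure 130 mm over their backs; the gripper's body (78 mm by 193 mm) begins 47 mm behind the grasp point.
Start: joints at [1.541, 0.359, 0.012, 0, -1.224, -0.288], TCP at [0.211, 0.641, 0.227] pointing down, gripper open.
Joint ranges: [-3.07, 3.07], [-1.43, 2.12], [-1.02, 1.25], [-3.03, 1.67], [-3.05, -0], [-3.03, 3.03]. Speed limits (rad/s): [2.39, 2.39, 3.01, 3.14, 3.14, 3.14].

## Interface

Orientations are given as [roll, pitch, yaw] about the fixed x, y, z axes, in that order (R = Rz(yaw) Ry(pitch) Rx(roll)).
In Python, from station import get_state, grab_frame, camera_info, job_done gives the robot as it stands. The module is installed in compiled form; this text tells all that it offers.
- The arm moves only by the shell command python3 -m inch 'ROWS' [FORCE]. ROWS is JSON, a list that holds one entry, the list of rows, each a list of 7 numbers: the shift along the tool's x, y, z normalised to -1 to 1, where 1 is 50 cm, then the turn, a rotation vector about the tool's x, y, z normalised to -1 to 1, where 1 is 180 degrees, then the closure, from 0 (fully open) to 1 (shut). A call has 1 to 20 rows; each row shifts and turns the commanded pose from where the row before left it, along the tool's axes as they then stand; what a row does not reach is not made up. A row lasts 1/10 s, in which the tool goes at most 50 mm and 8.59 degrees, less where a joint would pass 70% of its speed; a pose out of reach is approached as far as the arm can. A call with a number of a shift or a turn outside -1 to 1 is refused whole. A call with a gripper value outside its range is refused whole. The fingers move at their own pace and stop on an object; FORCE is the grip in N (left out, the last holds). Time passes only in rows, so rows that do not move let the fingers close. It gives the time, the measured TCP pose, the force and the opening at its end, in the units of the state.
- get_state(): the state, without advancing time (a new reading comes with each control period).
- grab_frame(name): name is "side" or "top" or "wrist"; returns the picture (480x640x3 uint8, blue, green, red); there is no depth.
- camera_info(name): a dict with "vertical_fov" (degrees; the focal length in pixels is half the picture's height over the tangent of half this angle, whatever the lens; pixels are square), "cx", "cy" (the principal point, pixels), "R" (3x3) and "t" (3): a world point X has camera coordinates R X + t. Camera axes: x right, y down, z forward; pixel columns grow to the right and rows downward; lengths in m; the calibration is good to about 2 mm. A picture is of the moment at which its call begins: read the wrist's pose just before it. camera_info takes no time and is no camera call; for the wrist camera it gives the pose at the moment of the call.
- job_done(): hands the job in, once; it reports no verdict.
The state is a dict: "t": time; "q": joint angles; "qd": joint speeds; "joint_efforts": joint torques, N m; "eef_pos": TCP position; "ee_rot": TCP orientation; "force": force on the tool from outside, world axes, zero at the start; "moment": the same for the moment, N m; "width": finger opening in m.
Only numpy, scipy, OpenCV 4.12 (cv2) and the standard library are available. Lean on these libraries where they do the work, as an engineer would, in place of code of your own. Each camera call takes 0.05 s, during which the arm holds its last target.

## Working session

There is one attempt and no reset: what is moved stays moved. The work goes in short steps, Python scripts to look and compute and a shell command to move; the robot and the scene stay as the last step left them, time stands still between calls to the robot, and variables do not carry over. Pictures are saved under pics/ and viewed, and the job is handed in when it is done.

```bash
mkdir -p pics; python3 - <<'E'
from station import *
import cv2
s=get_state();print({k:(v if not hasattr(v,'tolist') else v.tolist()) for k,v in s.items()})
for n in("side","top","wrist"):
    i=camera_info(n);print(n,i)
    cv2.imwrite(f"pics/{n}0.png",grab_frame(n))
E
```

```text
{'t': 0.0, 'q': [1.54108505684289, 0.3593876130060403, 0.011071076941598187, -0.00036332213213794334, -1.2240733278482983, -0.2881489020243022], 'qd': [0.0005159501745639137, -0.0015258274075071728, 0.0003221452378066548, 0.0019796811412821315, 0.00038512687823249515, -0.0006279330879105674], 'joint_efforts': [-0.0009653490269556642, -58.271273374557495, 29.305513501167297, 6.9969771802425385, 0.006877094856463373, -0.00015854896446398925], 'eef_pos': [0.21079818321881696, 0.640737960667075, 0.22562514561500896], 'ee_rot': [3.1399677472899272, -0.00012542943125670725, -0.31798380560072625], 'force': [0.21612949803915857, 0.03949408700410091, -0.6731558371417841], 'moment': [0.018291954419086483, 0.009463108805742537, -0.015665754767534196], 'width': 0.08756396137838318}
side {'vertical_fov': 50.62457332820557, 'cx': 320.04144923988895, 'cy': 241.06749547573267, 'R': array([[ 0.78316764, -0.62165509, -0.01390663],
       [-0.48641952, -0.59855786, -0.63649394],
       [ 0.38735577,  0.50524591, -0.77115632]]), 't': array([-0.3215609 ,  0.336763  ,  1.06891722])}
top {'vertical_fov': 53.878906633081684, 'cx': 331.0487813812423, 'cy': 235.24368827897672, 'R': array([[-1.05582865e-04, -9.99995322e-01, -3.05704524e-03],
       [-9.93707189e-01,  4.47334479e-04, -1.12008134e-01],
       [ 1.12008978e-01,  3.02598169e-03, -9.93702587e-01]]), 't': array([0.08245581, 0.50719299, 1.01113601])}
wrist {'vertical_fov': 67.02382072418801, 'cx': 317.68647632757444, 'cy': 243.3557508511882, 'R': array([[-0.31286161, -0.94979352,  0.00314352],
       [-0.9124718 ,  0.30148328,  0.27659184],
       [-0.26365286,  0.08366659, -0.96098235]]), 't': array([ 0.6747127 , -0.03538284,  0.39287118])}
```

View pics/top0.png

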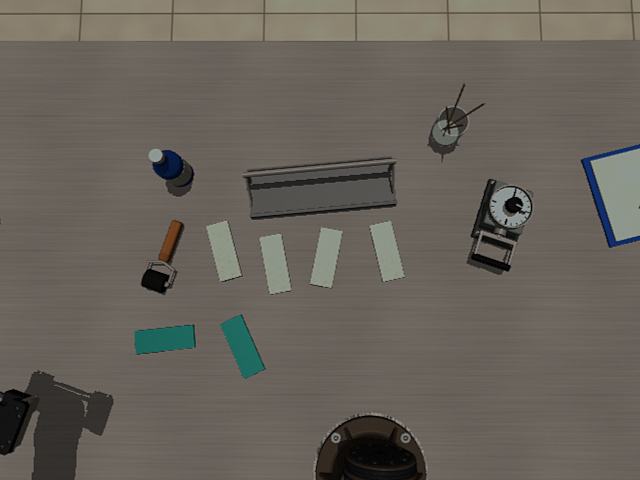

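View pics/side0.png

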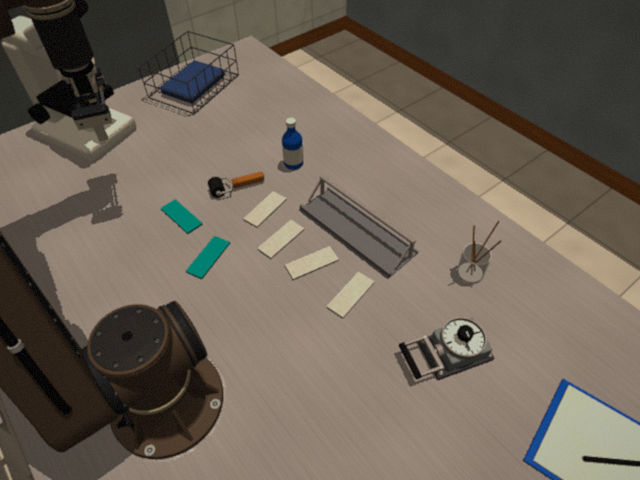

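View pics/wrist0.png

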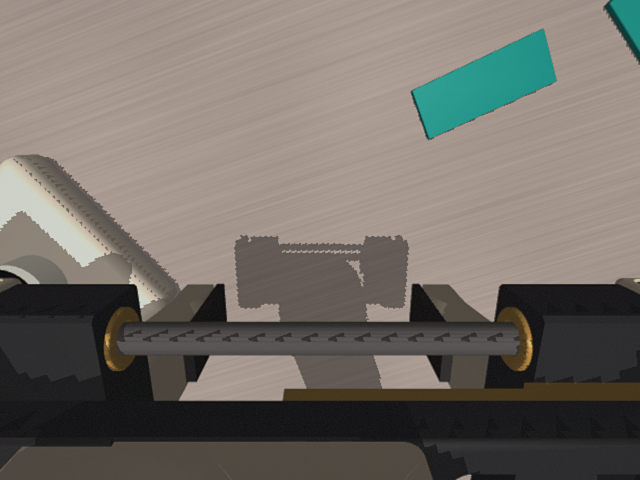

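Top view: four white plates at px (224,251), (275,264), (326,257), (386,251). Lookalikes are the turquoise plates at (165,339) and (243,346), and the white paper on the blue clipboard at (620,195). I choose the four white ones. The gauge is at (505,225), the rest at (321,188), the roller at (163,258), the bottle at (167,168) and the beaker at (450,125).

```bash
cat > h.py <<'E'
from station import *
import numpy as np, cv2
from scipy.spatial.transform import Rotation as Ro
def cam(n):
    i=camera_info(n);f=240/np.tan(np.radians(i["vertical_fov"])/2)
    return i,f
def ray(i,f,u,v,z):
    R=np.array(i["R"]);t=np.array(i["t"]);c=-R.T@t
    d=R.T@np.array([(u-i["cx"])/f,(v-i["cy"])/f,1.]);return c+d*(z-c[2])/d[2]
def proj(i,f,X):
    p=np.array(i["R"])@np.array(X)+np.array(i["t"]);return i["cx"]+f*p[0]/p[2],i["cy"]+f*p[1]/p[2]
def plates(n="top",z=0.008,im=None,i=None):
    if i is None:
        i,f=cam(n); 
    else: f=240/np.tan(np.radians(i["vertical_fov"])/2)
    if im is None: im=grab_frame(n)
    hsv=cv2.cvtColor(im,cv2.COLOR_BGR2HSV)
    b,g,r=[im[:,:,k].astype(int) for k in range(3)]
    m=((g>165)&(abs(g-r)<40)).astype(np.uint8)*255
    m=cv2.morphologyEx(m,cv2.MORPH_CLOSE,np.ones((3,3)))
    out=[]
    for c in cv2.findContours(m,cv2.RETR_EXTERNAL,cv2.CHAIN_APPROX_NONE)[0]:
        if cv2.contourArea(c)<500: continue
        P=np.array([ray(i,f,u,v,z)[:2] for u,v in c[:,0,:]]).astype(np.float32)
        (x,y),(w,h),a=cv2.minAreaRect(P*1000)
        if w<h: a+=90;w,h=h,w
        a=(a+90)%180-90
        uv=c[:,0,:].mean(0)
        out.append((round(x,1),round(y,1),round(w),round(h),round(a,1),uv.round()))
    return out
def delta(pos=None,R=None):
    s=get_state();Rc=Ro.from_euler('xyz',s['ee_rot']);p=np.array(s['eef_pos'])
    print('now',p.round(4),np.array(s['ee_rot']).round(3),'F',np.round(s['force'],1),'w',round(s['width'],4),'t',s['t'])
    if pos is not None: print('shift/0.5',(Rc.inv().apply(np.array(pos)-p)/0.5).round(4))
    if R is not None: print('turn/pi',((Rc.inv()*R).as_rotvec()/np.pi).round(4))
E
python3 - <<'E'
from h import *
im=cv2.imread("pics/top0.png")
for p in plates(im=im): print(p)
a=cv2.resize(im[165:285,455:555],None,fx=5,fy=5,interpolation=cv2.INTER_CUBIC)
b=cv2.resize(im[145:230,235:410],None,fx=4.5,fy=4.5,interpolation=cv2.INTER_CUBIC)
cv2.imwrite("pics/g0.png",a);cv2.imwrite("pics/r0.png",b)
E
```

```text
(no output)
```

View pics/g0.png

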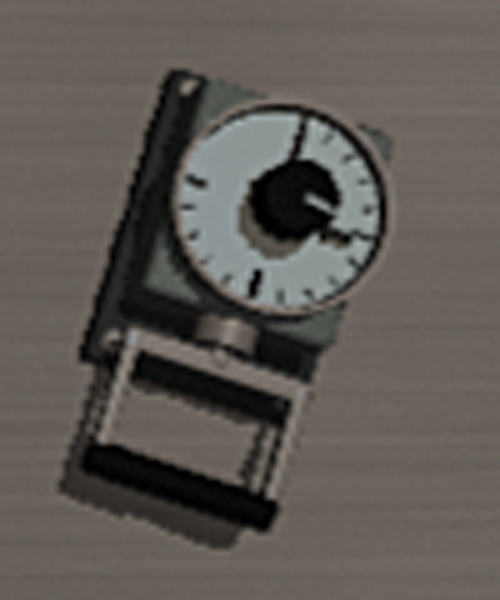

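View pics/r0.png

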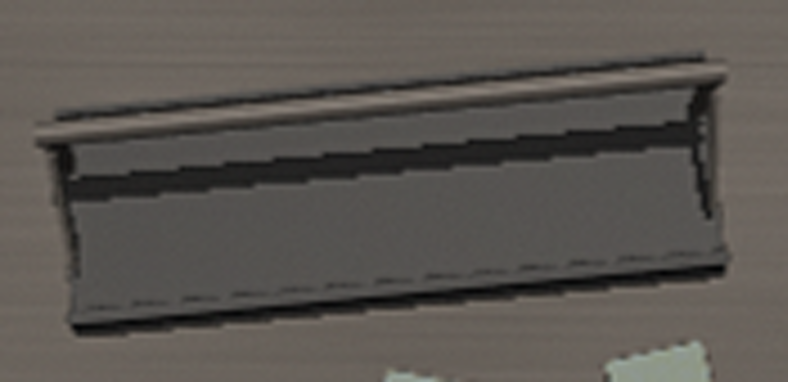

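```bash
python3 - <<'E'
from h import *
im=cv2.imread("pics/top0.png");print(im[251,224],im[264,275],im[200,100],im[200,512],im[30,400])
i,f=cam("top")
# rest points, gauge points
o=np.array([235,145])
for n,u,v,z in [("lipL",235+72/4.5,145+330/4.5,.0),("lipR",235+725/4.5,145+262/4.5,.02),("lipLtop",235+75/4.5,145+318/4.5,.02),("railL",235+38/4.5,145+133/4.5,.075),("railR",235+725/4.5,145+73/4.5,.075),
 ("knob",455+293/5,165+197/5,.083),("barL",455+88/5,165+458/5,.042),("barR",455+275/5,165+513/5,.042),("dial",455+285/5,165+210/5,.062)]:
    print(n,ray(i,f,u,v,z).round(4))
im=cv2.imread("pics/side0.png")
cv2.imwrite("pics/r1.png",cv2.resize(im[170:280,290:430],None,fx=5,fy=5,interpolation=cv2.INTER_CUBIC))
E
```

```text
[132 150 141] [133 151 142] [ 93 100 107] [13 14 14] [118 135 141]
lipL [0.5492 0.2644 0.    ]
lipR [ 0.5802 -0.0632  0.02  ]
lipLtop [0.5522 0.2595 0.02  ]
railL [0.6325 0.2692 0.075 ]
railR [ 0.6613 -0.0571  0.075 ]
knob [ 0.5661 -0.301   0.083 ]
barL [ 0.4591 -0.2235  0.042 ]
barR [ 0.4354 -0.3032  0.042 ]
dial [ 0.5642 -0.3055  0.062 ]
```

View pics/r1.png

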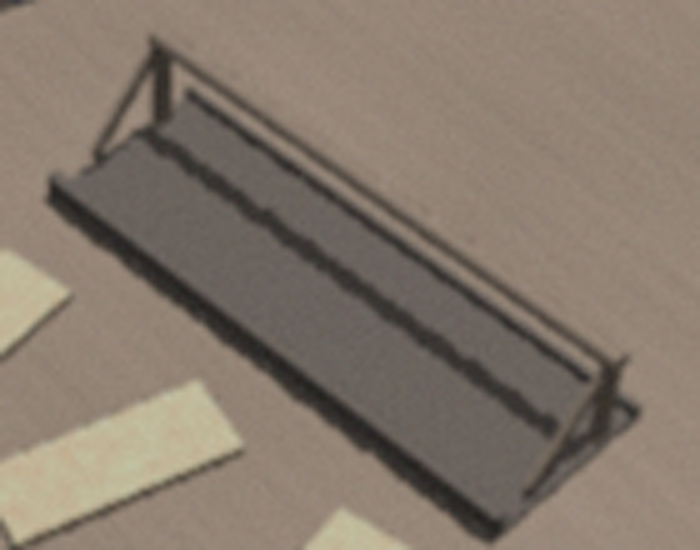

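Left to do: the gauge. I estimate yaw about -0.30, handle at (0.447,-0.263) and knob axis at (0.566,-0.301). The rest has origin about (0.615,0.103) and yaw 0.088. I'll go over the gauge by way of (0.5,0.2) and check with the wrist camera.

```bash
python3 -m inch '[[[0.059,0.047,0,0,0,0,0],[0.059,0.047,0,0,0,0,0],[0.059,0.047,0,0,0,0,0],[0.059,0.047,0,0,0,0,0],[0.059,0.047,0,0,0,0,0],[0.059,0.047,0,0,0,0,0],[0.059,0.047,0,0,0,0,0],[0.059,0.047,0,0,0,0,0],[0.059,0.047,0,0,0,0,0],[0.059,0.047,0,0,0,0,0],[0.059,0.047,0,0,0,0,0],[0.059,0.047,0,0,0,0,0],[0.059,0.047,0,0,0,0,0],[0.059,0.047,0,0,0,0,0]]]' 20
python3 - <<'E'
from h import *
delta([.447,-.263,.22],Ro.from_euler('xyz',[np.pi,0,-1.87]))
E
```

```text
t: 1.55
eef_pos: [0.501, 0.1982, 0.2266]
ee_rot: [-3.142, 0.0, -0.318]
force: [1.6, 0.6, 0.7]
width: 0.0874
now [0.501  0.1982 0.2266] [-3.142  0.    -0.318] F [1.6 0.6 0.7] w 0.0874 t 1.55
shift/0.5 [0.1855 0.9099 0.0131]
turn/pi [-0.      0.      0.4941]
```

```bash
python3 -m inch '[[[0.0143,0.07,0,0,0,0,0.4],[0.0143,0.07,0,0,0,0,0.4],[0.0143,0.07,0,0,0,0,0.4],[0.0143,0.07,0,0,0,0,0.6],[0.0143,0.07,0,0,0,0,0.6],[0.0143,0.07,0,0,0,0,0.6],[0.0143,0.07,0,0,0,0,0.6],[0.0143,0.07,0,0,0,0,0.6],[0.0143,0.07,0,0,0,0,0.6],[0.0143,0.07,0,0,0,0,0.6],[0.0143,0.07,0,0,0,0,0.6],[0.0143,0.07,0,0,0,0,0.6],[0.0143,0.07,0,0,0,0,0.6]]]'
python3 -m inch '[[[0,0,0,0,0,0.045,0.6],[0,0,0,0,0,0.045,0.6],[0,0,0,0,0,0.045,0.6],[0,0,0,0,0,0.045,0.6],[0,0,0,0,0,0.045,0.6],[0,0,0,0,0,0.045,0.6],[0,0,0,0,0,0.045,0.6],[0,0,0,0,0,0.045,0.6],[0,0,0,0,0,0.045,0.6],[0,0,0,0,0,0.045,0.6],[0,0,0,0,0,0.044,0.6],[0,0,0,0,0,0,0.6]]]'
python3 - <<'E'
from h import *
delta([.447,-.263,.22],Ro.from_euler('xyz',[np.pi,0,-1.87]))
i,f=cam("wrist")
im=grab_frame("wrist")
for X in([.4473,-.2634,.042],[.5661,-.301,.083]):
    u,v=proj(i,f,X);print(u,v);cv2.circle(im,(int(u),int(v)),3,(0,0,255),-1)
cv2.imwrite("pics/w1.png",im)
E
```

```text
t: 2.85
eef_pos: [0.4461, -0.2631, 0.2265]
ee_rot: [-3.141, -0.0, -0.318]
force: [1.5, 0.3, 0.2]
width: 0.0353
t: 4.05
eef_pos: [0.4464, -0.2616, 0.2264]
ee_rot: [3.141, 0.0, -1.872]
force: [0.9, -0.2, -0.0]
width: 0.035
now [ 0.4464 -0.2616  0.2264] [ 3.141  0.    -1.872] F [ 0.9 -0.2 -0. ] w 0.035 t 4.05
shift/0.5 [ 0.0024 -0.0021  0.0127]
turn/pi [ 0.0001  0.     -0.0006]
316.36895741234383 217.28645160474974
170.87499897552755 226.41029693469312
```

View pics/w1.png

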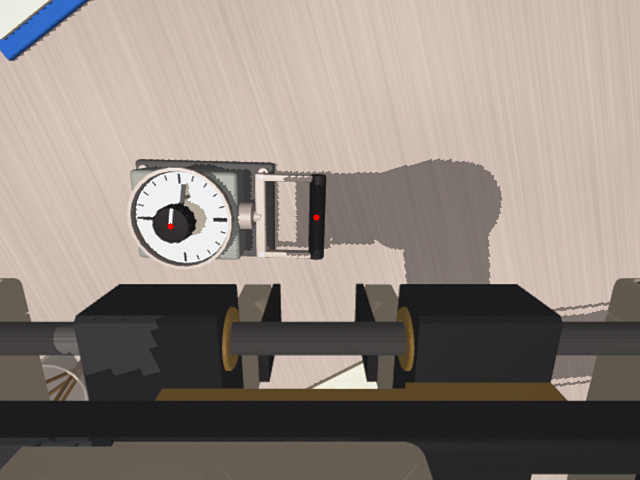

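The handle bar projects within about 1 mm of where I see it, at (318,217). The knob is at about (174,224), 2-3 mm from my estimate. Next I descend around the bar.

```bash
python3 -m inch '[[[0.0024,0,0.05,0,0,0,0.6],[0,0,0.06,0,0,0,0.6],[0,0,0.06,0,0,0,0.6],[0,0,0.06,0,0,0,0.6],[0,0,0.05,0,0,0,0.6],[0,0,0.04,0,0,0,0.6],[0,0,0.03,0,0,0,0.6],[0,0,0.03,0,0,0,0.6],[0,0,0.03,0,0,0,0.6],[0,0,0.0068,0,0,0,0.6],[0,0,0,0,0,0,0.6],[0,0,0,0,0,0,0.7]]]'
python3 -m inch '[[[0,0,0,0,0,0,0.9],[0,0,0,0,0,0,0.9],[0,0,0,0,0,0,0.9],[0,0,0,0,0,0,0.9],[0,0,0,0,0,0,0.9],[0,0,0,0,0,0,0.9]]]' 30
```

```text
t: 5.3
eef_pos: [0.4466, -0.2629, 0.0187]
ee_rot: [-3.141, -0.0, -1.868]
force: [-0.5, -0.1, 0.9]
width: 0.0309
t: 5.9
eef_pos: [0.447, -0.263, 0.0188]
ee_rot: [-3.14, -0.0, -1.869]
force: [0.4, -0.5, 5.4]
width: 0.0152
```

```bash
python3 -m inch '[[[0,0.004,0,0,0,0,0.9],[0,0.006,0,0,0,0,0.9],[0,0.008,0,0,0,0,0.9],[0,0.008,0,0,0,0,0.9],[0,0.008,0,0,0,0,0.9],[0,0.008,0,0,0,0,0.9],[0,0.008,0,0,0,0,0.9],[0,0.008,0,0,0,0,0.9],[0,0.008,0,0,0,0,0.9],[0,0.006,0,0,0,0,0.9],[0,0.004,0,0,0,0,0.9],[0,0,0,0,0,0,0.9],[0,0,0,0,0,0,0.9]]]'
python3 - <<'E'
from h import *
i,f=cam("wrist")
cv2.imwrite("pics/w2.png",grab_frame("wrist"))
im=grab_frame("top")
cv2.imwrite("pics/t2.png",cv2.resize(im[165:285,455:555],None,fx=5,fy=5,interpolation=cv2.INTER_CUBIC))
delta([.447,-.263,.0188])
E
```

```text
t: 7.2
eef_pos: [0.4134, -0.2517, 0.0189]
ee_rot: [-3.135, 0.001, -1.869]
force: [9.9, 2.1, -1.3]
width: 0.015
now [ 0.4135 -0.2517  0.0189] [-3.135e+00  1.000e-03 -1.869e+00] F [10.1  2.1 -0.4] w 0.0151 t 7.3
shift/0.5 [ 0.0019 -0.0708  0.0006]
```

View pics/w2.png

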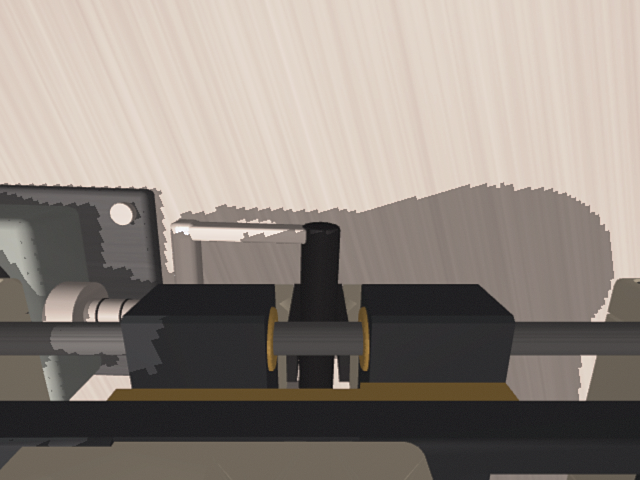

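View pics/t2.png

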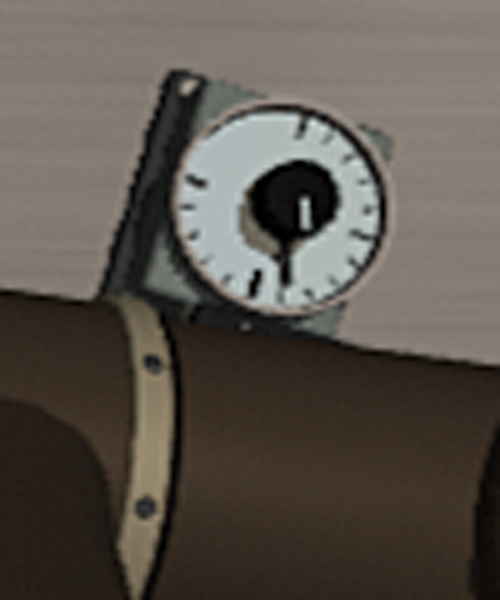

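The needle is one tick short of the thick one, so about 9 N, because the arm gave under load. I'll draw about 5 mm more and check.

```bash
python3 -m inch '[[[0,0.004,0,0,0,0,0.9],[0,0.004,0,0,0,0,0.9],[0,0.002,0,0,0,0,0.9],[0,0,0,0,0,0,0.9],[0,0,0,0,0,0,0.9]]]'
python3 - <<'E'
from h import *
im=grab_frame("top")
cv2.imwrite("pics/t3.png",cv2.resize(im[165:285,455:555],None,fx=5,fy=5,interpolation=cv2.INTER_CUBIC))
delta([.447,-.263,.0188])
E
```

```text
t: 7.8
eef_pos: [0.4092, -0.2503, 0.0189]
ee_rot: [-3.135, 0.001, -1.869]
force: [11.7, 1.9, -2.4]
width: 0.0151
now [ 0.4092 -0.2503  0.0189] [-3.135e+00  1.000e-03 -1.869e+00] F [11.2  1.7 -3.3] w 0.0149 t 7.85
shift/0.5 [ 0.0021 -0.0798  0.0007]
```

View pics/t3.png

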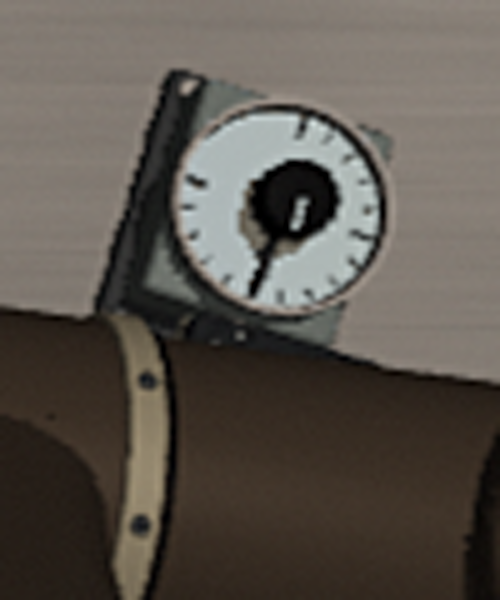

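The needle lies on the thick tick at (255,285) in the crop. Next I hold, then ease back.

```bash
python3 -m inch '[[[0,0,0,0,0,0,0.9],[0,0,0,0,0,0,0.9],[0,0,0,0,0,0,0.9],[0,0,0,0,0,0,0.9],[0,0,0,0,0,0,0.9],[0,0,0,0,0,0,0.9],[0,0,0,0,0,0,0.9],[0,0,0,0,0,0,0.9],[0,0,0,0,0,0,0.9],[0,0,0,0,0,0,0.9],[0,0,0,0,0,0,0.9],[0,0,0,0,0,0,0.9],[0,0,0,0,0,0,0.9],[0,0,0,0,0,0,0.9],[0,0,0,0,0,0,0.9],[0,0,0,0,0,0,0.9],[0,0,0,0,0,0,0.9],[0,0,0,0,0,0,0.9],[0,0,0,0,0,0,0.9],[0,0,0,0,0,0,0.9]]]'
python3 -m inch '[[[0,0,0,0,0,0,0.9],[0,0,0,0,0,0,0.9],[0,-0.003,0,0,0,0,0.9],[0,-0.005,0,0,0,0,0.9],[0,-0.007,0,0,0,0,0.9],[0,-0.008,0,0,0,0,0.9],[0,-0.008,0,0,0,0,0.9],[0,-0.008,0,0,0,0,0.9],[0,-0.008,0,0,0,0,0.9],[0,-0.008,0,0,0,0,0.9],[0,-0.008,0,0,0,0,0.9],[0,-0.008,0,0,0,0,0.9],[0,-0.006,0,0,0,0,0.9],[0,-0.004,0,0,0,0,0.9],[0,-0.004,0,0,0,0,0.9],[0,-0.002,0,0,0,0,0.9],[0,0,0,0,0,0,0.9],[0,0,0,0,0,0,0.9]]]'
python3 - <<'E'
from h import *
delta([.447,-.263,.0188])
E
```

```text
t: 9.85
eef_pos: [0.4092, -0.2503, 0.0189]
ee_rot: [-3.135, 0.001, -1.869]
force: [11.3, 2.4, -2.8]
width: 0.0148
t: 11.65
eef_pos: [0.447, -0.263, 0.0188]
ee_rot: [-3.141, -0.0, -1.869]
force: [1.8, 1.1, 8.5]
width: 0.0151
now [ 0.447  -0.263   0.0188] [-3.141 -0.    -1.869] F [1.8 1.1 8.5] w 0.0151 t 11.65
shift/0.5 [-0.0001  0.0001 -0.    ]
```

```bash
python3 -m inch '[[[0,0,0,0,0,0,0.8],[0,0,0,0,0,0,0.75],[0,0,0,0,0,0,0.65],[0,0,0,0,0,0,0.6],[0,0,0,0,0,0,0.6],[0,0,-0.02,0,0,0,0.6],[0,0,-0.05,0,0,0,0.6],[0,0,-0.06,0,0,0,0.6],[0,0,-0.06,0,0,0,0.6],[0,0,-0.06,0,0,0,0.4],[0,0,-0.06,0,0,0,0.4],[0,0,0,0,0,0,0.4]]]'
python3 - <<'E'
from h import *
delta([.566,-.301,.12])
i,f=cam("wrist")
im=grab_frame("wrist")
for X in([.4473,-.2634,.042],[.566,-.301,.083],[.566,-.301,.062]):
    u,v=proj(i,f,X);print(u,v);cv2.circle(im,(int(u),int(v)),2,(0,0,255),-1)
cv2.imwrite("pics/w4.png",im)
E
```

```text
t: 12.85
eef_pos: [0.4489, -0.2638, 0.1783]
ee_rot: [-3.134, -0.0, -1.869]
force: [0.2, -0.6, -1.1]
width: 0.051
now [ 0.4489 -0.2638  0.1783] [-3.134 -0.    -1.869] F [ 0.2 -0.6 -1.1] w 0.051 t 12.85
shift/0.5 [ 0.0023 -0.2447  0.1185]
321.324300587688 230.6373906371989
151.59568451875572 242.4311471543231
163.5175316946286 235.1946044703407
```

View pics/w4.png

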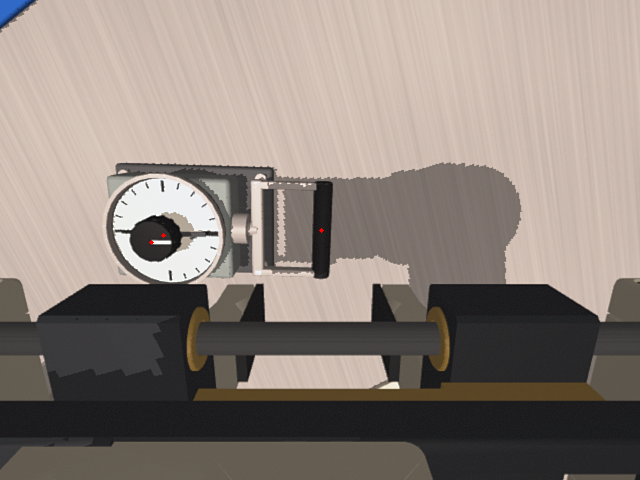

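Wrist view: handle home at (322,230), needle at zero (118,231), peak pointer at 10 N (215,233), knob centre about (153,239), which agrees with the estimate to about 2 mm. I'll go over the knob and turn back to the start angle.

```bash
python3 -m inch '[[[0.0053,-0.03,0,0,0,0,0.4],[0,-0.054,0,0,0,0,0.4],[0,-0.054,0,0,0,0,0.4],[0,-0.054,0,0,0,0,0.4],[0,-0.052,0,0,0,0,0.4],[0,0,0,0,0,0.042,0.4],[0,0,0,0,0,0.042,0.4],[0,0,0,0,0,0.042,0.4],[0,0,0,0,0,0.042,0.4],[0,0,0,0,0,0.042,0.4],[0,0,0,0,0,0.042,0.4],[0,0,0,0,0,0.042,0.4],[0,0,0,0,0,0.042,0.4],[0,0,0,0,0,0.042,0.4],[0,0,0,0,0,0,0.4]]]'
python3 - <<'E'
from h import *
delta([.5657,-.3023,.067])
print(np.round(get_state()['q'],2))
E
```

```text
t: 14.4
eef_pos: [0.5619, -0.3012, 0.1723]
ee_rot: [3.141, -0.002, -3.059]
force: [-0.5, 0.4, 0.3]
width: 0.0524
now [ 0.5619 -0.3012  0.1723] [ 3.141e+00 -2.000e-03 -3.059e+00] F [-0.5  0.4  0.3] w 0.0524 t 14.4
shift/0.5 [-0.0078 -0.003   0.2107]
[-0.19  0.34 -0.15 -0.   -1.09 -1.3 ]
```

```bash
python3 -m inch '[[[-0.0078,-0.003,0.04,0,0,0,0.45],[0,0,0.05,0,0,0,0.45],[0,0,0.04,0,0,0,0.45],[0,0,0.04,0,0,0,0.45],[0,0,0.03,0,0,0,0.45],[0,0,0.0107,0,0,0,0.45],[0,0,0,0,0,0,0.45],[0,0,0,0,0,0,0.45]]]'
python3 -m inch '[[[0,0,0,0,0,0,0.8],[0,0,0,0,0,0,0.8],[0,0,0,0,0,0,0.8],[0,0,0,0,0,0,0.8],[0,0,0,0,0,0,0.8]]]' 8
python3 - <<'E'
from h import *
delta([.5657,-.3023,.067])
print(get_state()['moment'])
E
```

```text
t: 15.2
eef_pos: [0.5668, -0.3027, 0.0684]
ee_rot: [-3.141, 0.0, -3.056]
force: [0.6, -0.1, -0.1]
width: 0.048
t: 15.7
eef_pos: [0.5668, -0.3026, 0.0685]
ee_rot: [-3.141, 0.001, -3.057]
force: [-1.2, 2.0, 4.3]
width: 0.0318
now [ 0.5668 -0.3026  0.0685] [-3.141e+00  1.000e-03 -3.057e+00] F [-1.2  2.   4.3] w 0.0318 t 15.7
shift/0.5 [0.0022 0.0009 0.0029]
[0.43245482 0.11278319 0.01886829]
```

```bash
python3 -m inch '[[[0,0,0,0,0,-0.04,0.8],[0,0,0,0,0,-0.04,0.8],[0,0,0,0,0,-0.04,0.8],[0,0,0,0,0,-0.04,0.8],[0,0,0,0,0,-0.04,0.8],[0,0,0,0,0,-0.04,0.8],[0,0,0,0,0,-0.04,0.8],[0,0,0,0,0,-0.04,0.8],[0,0,0,0,0,-0.04,0.8],[0,0,0,0,0,-0.04,0.8],[0,0,0,0,0,-0.04,0.8],[0,0,0,0,0,-0.04,0.8],[0,0,0,0,0,-0.04,0.8],[0,0,0,0,0,-0.04,0.8],[0,0,0,0,0,-0.04,0.8],[0,0,0,0,0,-0.04,0.8],[0,0,0,0,0,-0.04,0.8],[0,0,0,0,0,-0.04,0.8],[0,0,0,0,0,-0.04,0.8],[0,0,0,0,0,-0.04,0.8]]]'
python3 -m inch '[[[0,0,0,0,0,-0.04,0.8],[0,0,0,0,0,-0.04,0.8],[0,0,0,0,0,-0.04,0.8],[0,0,0,0,0,-0.03,0.8],[0,0,0,0,0,-0.02,0.8],[0,0,0,0,0,-0.01,0.8],[0,0,0,0,0,-0.01,0.8],[0,0,0,0,0,0,0.8],[0,0,0,0,0,0,0.8]]]'
python3 - <<'E'
from h import *
delta([.5657,-.3023,.067])
s=get_state();print(s['moment'],np.round(s['q'],2))
cv2.imwrite("pics/w5.png",grab_frame("wrist"))
E
```

```text
t: 17.7
eef_pos: [0.5647, -0.3023, 0.0683]
ee_rot: [3.141, 0.003, -0.539]
force: [-7.2, 2.9, 9.8]
width: 0.0316
t: 18.6
eef_pos: [0.5646, -0.3028, 0.0682]
ee_rot: [-3.141, 0.003, 0.053]
force: [-7.3, 0.5, 7.5]
width: 0.0312
now [ 0.5646 -0.3028  0.0682] [-3.141e+00  3.000e-03  5.300e-02] F [-7.3  0.5  7.5] w 0.0312 t 18.6
shift/0.5 [ 0.0022 -0.0009  0.0024]
[0.06816229 2.38709754 0.05836295] [-0.19  0.44 -0.26  0.   -0.88  1.81]
```

View pics/w5.png

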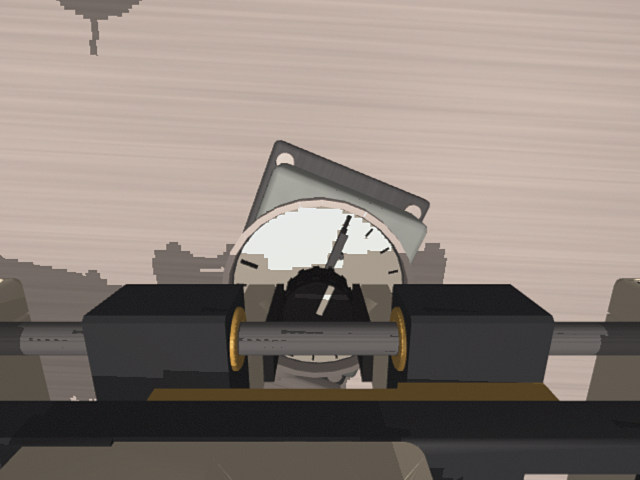

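```bash
python3 -m inch '[[[0,0,0,0,0,-0.01,0.8],[0,0,0,0,0,-0.01,0.8],[0,0,0,0,0,-0.01,0.8],[0,0,0,0,0,0,0.8],[0,0,0,0,0,0,0.7],[0,0,0,0,0,0,0.6],[0,0,0,0,0,0,0.4],[0,0,0,0,0,0,0.4],[0,0,0,0,0,0,0.4],[0,0,-0.02,0,0,0,0.4],[0,0,-0.04,0,0,0,0.4],[0,0,-0.06,0,0,0,0.4],[0,0,-0.08,0,0,0,0.4],[0,0,-0.08,0,0,0,0.2],[-0.06,0,0,0,0,0,0],[-0.06,0,0,0,0,0,0],[-0.06,0,0,0,0,0,0],[0,0,0,0,0,0,0]]]'
python3 - <<'E'
from h import *
s=get_state();print(s['moment'],np.round(s['q'],2))
im=grab_frame("wrist");cv2.imwrite("pics/w6.png",im)
im=grab_frame("top");cv2.imwrite("pics/t6.png",im)
delta([.5657,-.3023,.067])
E
```

```text
t: 20.45
eef_pos: [0.4746, -0.316, 0.2093]
ee_rot: [3.142, -0.001, 0.146]
force: [0.4, -0.5, 0.6]
width: 0.0853
[-0.04373711 -0.16361203 -0.00884199] [-0.24  0.2  -0.25 -0.   -1.12  1.96]
now [ 0.4774 -0.3161  0.2091] [ 3.141e+00 -2.000e-03  1.470e-01] F [ 0.5  0.  -0.3] w 0.0866 t 20.55
shift/0.5 [ 0.1783 -0.0017  0.2844]
```

View pics/w6.png

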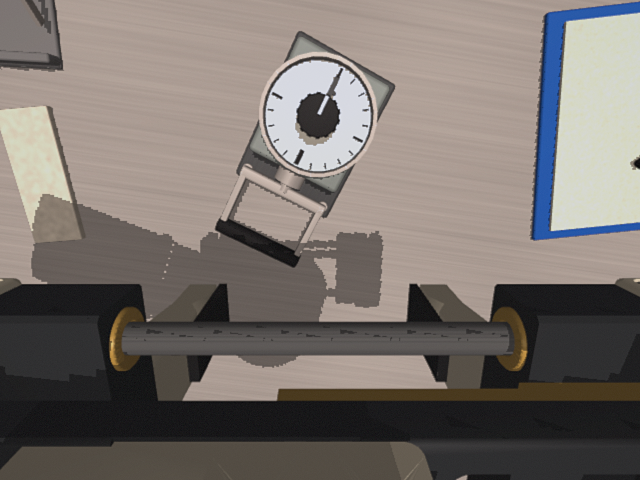

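View pics/t6.png

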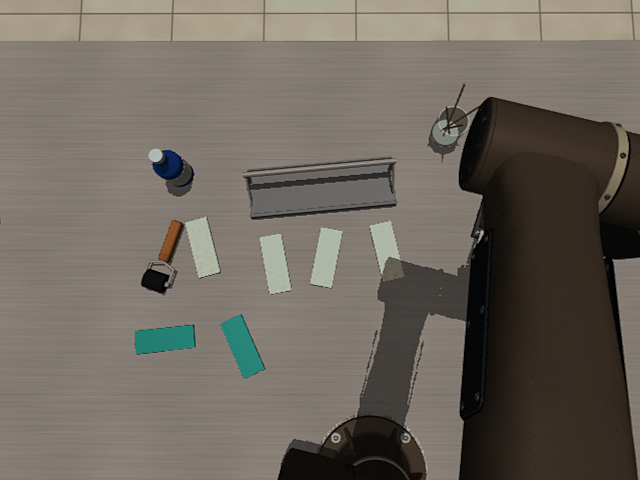

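The peak pointer lies over the needle at the zero tick (342,68), and the handle is home. The left plate has been knocked to px (202,247), near the roller. Next I measure the plates.

```bash
sed -i 's/m=((g>165)&(abs(g-r)<40)).astype(np.uint8)\*255/m=((g>118)\&(g>=r+3)\&(abs(g-b)<32)).astype(np.uint8)*255; m[:50]=0/' h.py; python3 - <<'E'
from h import *
for n in ("top0","t6"):
    for p in plates(im=cv2.imread(f"pics/{n}.png")): print(n,p)
im=cv2.imread("pics/w6.png");cv2.imwrite("pics/w6c.png",cv2.resize(im[40:190,240:400],None,fx=4,fy=4,interpolation=cv2.INTER_CUBIC))
E
```

```text
top0 (446.5, 207.9, 128, 50, 11.1, array([275., 264.]))
top0 (460.7, 94.1, 128, 50, -11.1, array([326., 257.]))
top0 (475.1, -42.1, 128, 50, 13.7, array([387., 251.]))
top0 (475.8, 323.2, 128, 49, 15.9, array([223., 250.]))
top0 (574.9, -323.0, 88, 85, 90.0, array([510., 207.]))
top0 (602.8, -588.3, 190, 116, 13.9, array([621., 192.]))
t6 (281.3, 450.3, 129, 50, -84.0, array([163., 339.]))
t6 (265.2, 278.8, 130, 49, 24.7, array([241., 347.]))
t6 (446.5, 207.9, 128, 50, 11.1, array([275., 264.]))
t6 (460.8, 94.1, 128, 50, -11.0, array([326., 257.]))
t6 (482.8, -39.6, 112, 50, 13.1, array([384., 246.]))
t6 (483.8, 371.8, 129, 50, 15.5, array([202., 247.]))
```

View pics/w6c.png

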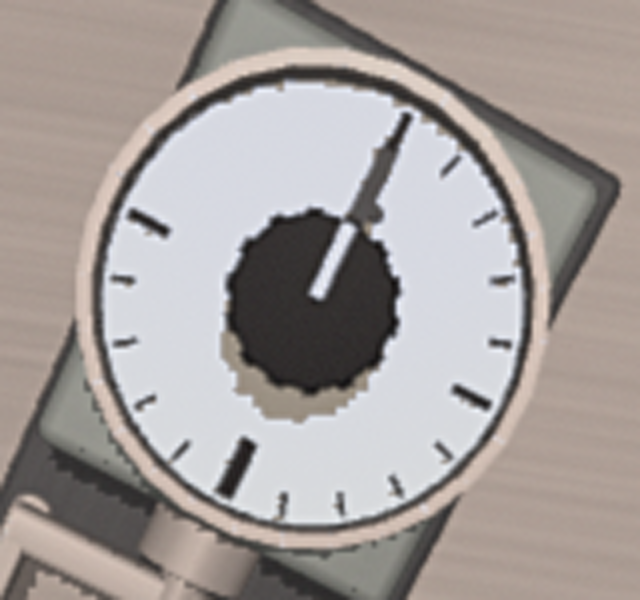

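Peak and needle are both on the zero tick. Plan: plate C (475,-42) to slot y=-128, B (461,94) to -43, A (446,208) to +42 and D (484,372) to +127. Each is gripped across its width 25 mm toward the robot, then tilted 45°.

```bash
cat >> h.py <<'E'
def grasp(x,y,a,z=0.1,g=0.025):
    a=np.radians(a);delta([x-g*np.cos(a),y-g*np.sin(a),z],Ro.from_euler('xyz',[np.pi,0,a]))
RY=0.088;RO=np.array([.615,.1033])
def slot(ys,up=.002,n=.002,g=.025,tip=.001,yaw=RY):
    c=np.sqrt(.5);sl=np.array([c,c]);nn=np.array([-c,c])
    p=np.array([.004,.055])+(up-g)*sl+(n-tip)*nn
    xy=RO+np.array([[np.cos(RY),-np.sin(RY)],[np.sin(RY),np.cos(RY)]])@np.array([p[0],ys])
    P=[xy[0],xy[1],p[1]]
    R=Ro.from_euler('xyz',[np.pi,-np.pi/4,yaw])
    print('target',np.round(P,4));delta(P,R);return np.array(P),R
E
python3 - <<'E'
from h import *
grasp(.4751,-.0421,13.7)
E
```

```text
now [ 0.4774 -0.3161  0.2091] [ 3.141e+00 -2.000e-03  1.470e-01] F [ 0.5  0.  -0.3] w 0.0866 t 20.55
shift/0.5 [ 0.0254 -0.5383  0.2177]
turn/pi [ 0.0003 -0.0005 -0.0294]
```

```bash
python3 -m inch '[[[0.005,-0.04,0,0,0,0,0.2],[0.005,-0.07,0,0,0,0,0.2],[0.005,-0.07,0,0,0,0,0.2],[0.005,-0.07,0.02,0,0,0,0.2],[0.005,-0.07,0.03,0,0,0,0.2],[0,-0.07,0.04,0,0,0,0.2],[0,-0.07,0.04,0,0,0,0.2],[0,-0.05,0.04,0,0,0,0.2],[0,-0.028,0.04,0,0,-0.0294,0.2],[0,0,0,0,0,0,0.2],[0,0,0,0,0,0,0.2]]]'
python3 - <<'E'
from h import *
i,f=cam("wrist");im=grab_frame("wrist");cv2.imwrite("pics/w7.png",im)
print(plates(im=im,i=i))
grasp(.4751,-.0421,13.7,.003)
E
```

```text
t: 21.65
eef_pos: [0.4512, -0.0474, 0.1031]
ee_rot: [3.141, 0.001, 0.24]
force: [0.2, -0.0, 0.8]
width: 0.0701
[(475.2, 88.5, 62, 29, 37.4, array([132., 169.])), (497.8, -34.5, 78, 47, 13.2, array([319., 181.]))]
now [ 0.4515 -0.0477  0.1035] [ 3.141e+00 -1.000e-03  2.390e-01] F [-0.3 -0.3  0.6] w 0.0705 t 21.7
shift/0.5 [-1.60e-03  2.00e-04  2.01e-01]
turn/pi [ 0.0001 -0.0002 -0.0002]
```

View pics/w7.png

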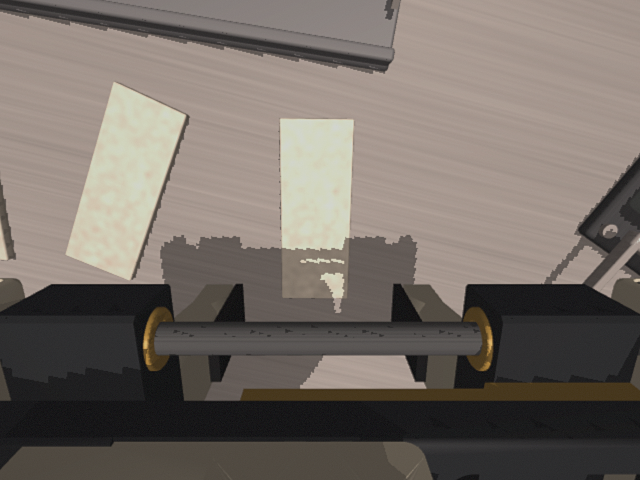

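Plate C is centred between the fingers at (317,210). Descending and gripping.

```bash
python3 -m inch '[[[-0.0016,0,0.05,0,0,0,0.2],[0,0,0.05,0,0,0,0.2],[0,0,0.04,0,0,0,0.2],[0,0,0.03,0,0,0,0.2],[0,0,0.02,0,0,0,0.2],[0,0,0.01,0,0,0,0.2],[0,0,0,0,0,0,0.2],[0,0,0,0,0,0,0.2],[0,0,0,0,0,0,0.6],[0,0,0,0,0,0,0.6],[0,0,0,0,0,0,0.6],[0,0,0,0,0,0,0.6],[0,0,0,0,0,0,0.6]]]' 30
python3 - <<'E'
from h import *
delta()
E
```

```text
t: 23.0
eef_pos: [0.4498, -0.0479, 0.0031]
ee_rot: [3.142, -0.001, 0.24]
force: [-0.5, 1.2, 5.9]
width: 0.0493
now [ 0.4498 -0.0479  0.0031] [ 3.142e+00 -1.000e-03  2.400e-01] F [-0.5  1.2  5.9] w 0.0493 t 23.0
```

```bash
python3 -m inch '[[[0,0,-0.02,0,0,0,0.6],[0,0,-0.05,0,0,0,0.6],[0,0,-0.06,0,0,0,0.6],[0,0,-0.06,0,0,0,0.6],[0,0,-0.06,0,0,0,0.6],[0,0,-0.05,0,0,0,0.6],[0,0,0,0,0,0,0.6]]]'
python3 - <<'E'
from h import *
slot(-.128,.03,.05)
E
```

```text
t: 23.7
eef_pos: [0.4515, -0.0477, 0.1567]
ee_rot: [3.141, -0.007, 0.24]
force: [0.0, 1.3, -1.7]
width: 0.0496
target [ 0.5992 -0.0266  0.0932]
now [ 0.4515 -0.0477  0.1567] [ 3.141 -0.007  0.24 ] F [ 0.   1.3 -1.7] w 0.0496 t 23.7
shift/0.5 [0.2962 0.0291 0.1289]
turn/pi [-0.0191  0.2474  0.0458]
```

```bash
python3 -m inch '[[[0,0,0,-0.0032,0.0412,0.0076,0.6],[0,0,0,-0.0032,0.0412,0.0076,0.6],[0,0,0,-0.0032,0.0412,0.0076,0.6],[0,0,0,-0.0032,0.0412,0.0076,0.6],[0,0,0,-0.0032,0.0412,0.0076,0.6],[0,0,0,-0.0032,0.0412,0.0076,0.6],[0,0,0,0,0,0,0.6],[0,0,0,0,0,0,0.6]]]'
python3 - <<'E'
from h import *
slot(-.128,.03,.05)
print(np.round(get_state()['q'],2))
E
```

```text
t: 24.5
eef_pos: [0.4719, -0.092, 0.1787]
ee_rot: [-3.048, -0.726, 0.077]
force: [0.1, -0.7, -0.8]
width: 0.0495
target [ 0.5992 -0.0266  0.0932]
now [ 0.4719 -0.092   0.1787] [-3.048 -0.726  0.077] F [ 0.1 -0.7 -0.8] w 0.0495 t 24.5
shift/0.5 [ 0.0838 -0.0822  0.3122]
turn/pi [-0.0274  0.0187 -0.0035]
[ 0.22 -0.24 -1.02  0.01 -0.07  1.46]
```

The tilt stalled at a joint limit (q3 -1.02, q5 near 0) because the wrist is too close in. I'll fit the arm's planar geometry from logged poses to see what is reachable at the rest.

```bash
cat > kin.py <<'E'
import numpy as np
D=[(.6745,.2256,.3594,.0111,-1.2241),(.6375,.1723,.34,-.15,-1.09),(.6407,.0682,.44,-.26,-.88),(.5704,.2093,.2,-.25,-1.12),(.4808,.1787,-.24,-1.02,-.07)]
A=[];y=[]
for r,z,q2,q3,q5 in D:
    rho=np.sqrt(r*r-.192**2);p=q2-q3;t=p-q5
    A.append([np.sin(q2),np.cos(p),np.cos(t),0,np.sin(p)]);y.append(rho)
    A.append([np.cos(q2),-np.sin(p),-np.sin(t),1,np.cos(p)]);y.append(z)
s,res,rk,sv=np.linalg.lstsq(np.array(A),np.array(y),rcond=None)
a,b,L,h,e=s
if __name__=="__main__":
    print('a b L h e',s.round(3),'sv',sv.round(3),'err',(np.array(A)@s-y).round(4))
def ik(r,z,t):
    from scipy.optimize import brentq,fsolve
    rho=np.sqrt(r*r-.192**2)
    def F(q):
        q2,q3=q;p=q2-q3
        return [a*np.sin(q2)+b*np.cos(p)+L*np.cos(t)+e*np.sin(p)-rho,h+a*np.cos(q2)-b*np.sin(p)-L*np.sin(t)+e*np.cos(p)-z]
    best=None
    for g in([.2,-.3],[-.2,-.8],[.5,0]):
        q,i,ok,m=fsolve(F,g,full_output=True)
        if ok==1: return q[0].round(2),q[1].round(2),(q[0]-q[1]-t).round(2)
    return None
E
python3 kin.py; python3 - <<'E'
from kin import *
for r in (.45,.5,.55,.6,.63,.68):
    for z in (.04,.1,.15,.2):
        print(r,z,[ik(r,z,np.radians(d)) for d in (38,45,52,60,90)])
E
```

```text
a b L h e [0.614 0.457 0.391 0.193 0.005] sv [4.371 2.298 0.728 0.25  0.159] err [ 0.0006  0.0008 -0.0005 -0.0012  0.0001 -0.0005 -0.0006  0.0011  0.0001
 -0.0002]
0.45 0.04 [None, (np.float64(0.38), np.float64(-1.42), np.float64(1.02)), (np.float64(0.16), np.float64(-1.27), np.float64(0.52)), (np.float64(0.08), np.float64(-1.14), np.float64(0.17)), (np.float64(0.21), np.float64(-0.72), np.float64(-0.64))]
0.45 0.1 [(np.float64(0.18), np.float64(-1.43), np.float64(0.94)), (np.float64(-0.04), np.float64(-1.28), np.float64(0.45)), (np.float64(-0.1), np.float64(-1.16), np.float64(0.15)), (np.float64(-0.1), np.float64(-1.04), np.float64(-0.11)), (np.float64(0.12), np.float64(-0.64), np.float64(-0.81))]
0.45 0.15 [(np.float64(-0.18), np.float64(-1.29), np.float64(0.45)), (np.float64(-0.24), np.float64(-1.17), np.float64(0.14)), (np.float64(-0.25), np.float64(-1.07), np.float64(-0.09)), (np.float64(-0.21), np.float64(-0.95), np.float64(-0.3)), (np.float64(0.06), np.float64(-0.58), np.float64(-0.94))]
0.45 0.2 [(np.float64(-0.37), np.float64(-1.17), np.float64(0.14)), (np.float64(-0.37), np
[... 5447 characters left out ...]
4(0.26), np.float64(-0.61), np.float64(-0.17)), (np.float64(0.46), np.float64(-0.14), np.float64(-0.97))]
0.68 0.15 [(np.float64(0.21), np.float64(-0.88), np.float64(0.43)), (np.float64(0.18), np.float64(-0.78), np.float64(0.17)), (np.float64(0.17), np.float64(-0.68), np.float64(-0.06)), (np.float64(0.19), np.float64(-0.56), np.float64(-0.3)), (np.float64(0.42), np.float64(-0.08), np.float64(-1.07))]
0.68 0.2 [(np.float64(0.11), np.float64(-0.82), np.float64(0.27)), (np.float64(0.09), np.float64(-0.72), np.float64(0.03)), (np.float64(0.1), np.float64(-0.61), np.float64(-0.19)), (np.float64(0.14), np.float64(-0.49), np.float64(-0.42)), (np.float64(0.38), np.float64(-0.02), np.float64(-1.17))]
```

With q5 ≤ 0, the tool can only lean about 28° forward at the rest. So I'll change the grip: pick with the tool tilted 25° back toward the robot and place at 20° forward, which makes 45°. First I set plate C back down flat.

```bash
python3 - <<'E'
from h import *
delta([.4515,-.0477,.1567],Ro.from_euler('xyz',[np.pi,0,.24]))
E
```

```text
now [ 0.4719 -0.092   0.1787] [-3.048 -0.726  0.077] F [ 0.1 -0.7 -0.8] w 0.0495 t 24.5
shift/0.5 [-0.0545 -0.0902  0.0188]
turn/pi [-0.0096 -0.2327 -0.0388]
```

```bash
python3 -m inch '[[[0,0,0,-0.0016,-0.0388,-0.0065,0.6],[0,0,0,-0.0016,-0.0388,-0.0065,0.6],[0,0,0,-0.0016,-0.0388,-0.0065,0.6],[0,0,0,-0.0016,-0.0388,-0.0065,0.6],[0,0,0,-0.0016,-0.0388,-0.0065,0.6],[0,0,0,-0.0016,-0.0388,-0.0065,0.6],[0,0,0,0,0,0,0.6],[0,0,0,0,0,0,0.6]]]'
python3 - <<'E'
from h import *
delta([.46,-.0477,.012],Ro.from_euler('xyz',[np.pi,0,.088]))
print(np.round(get_state()['q'],2))
E
```

```text
t: 25.3
eef_pos: [0.4727, -0.0914, 0.1778]
ee_rot: [3.139, 0.002, 0.243]
force: [-0.2, -0.7, -1.1]
width: 0.0494
now [ 0.4727 -0.0914  0.1778] [3.139e+00 2.000e-03 2.430e-01] F [-0.2 -0.7 -1.1] w 0.0494 t 25.3
shift/0.5 [-0.003  -0.0916  0.3315]
turn/pi [0.0007 0.0005 0.0492]
[ 0.22  0.08 -0.47  0.   -1.02  1.59]
```

```bash
python3 -m inch '[[[-0.001,-0.045,0.03,0,0,0,0.6],[-0.001,-0.045,0.05,0,0,0,0.6],[0,0,0.06,0,0,0.025,0.6],[0,0,0.06,0,0,0.0242,0.6],[0,0,0.05,0,0,0,0.6],[0,0,0.04,0,0,0,0.6],[0,0,0.025,0,0,0,0.6],[0,0,0.01,0,0,0,0.6],[0,0,0,0,0,0,0.6],[0,0,0,0,0,0,0.6]]]'
python3 - <<'E'
from h import *
delta([.46,-.0477,.0035],Ro.from_euler('xyz',[np.pi,0,.088]))
E
```

```text
t: 26.3
eef_pos: [0.4612, -0.048, 0.0172]
ee_rot: [3.141, -0.003, 0.088]
force: [0.5, -0.2, -1.1]
width: 0.0494
now [ 0.4612 -0.048   0.0172] [ 3.141e+00 -3.000e-03  8.800e-02] F [ 0.5 -0.2 -1.1] w 0.0494 t 26.3
shift/0.5 [-0.0024 -0.0007  0.0275]
turn/pi [ 0.0001 -0.0008 -0.0001]
```

```bash
python3 -m inch '[[[0,0,0.015,0,0,0,0.6],[0,0,0.011,0,0,0,0.6],[0,0,0,0,0,0,0.6],[0,0,0,0,0,0,0.4],[0,0,0,0,0,0,0.25],[0,0,0,0,0,0,0.25],[0,0,0,0,0,0,0.25],[0,0,-0.03,0,0,0,0.25],[0,0,-0.04,0,0,0,0.25],[0.03,0,-0.03,0,0,0,0.25],[0,0,0,0,-0.035,0,0.25],[0,0,0,0,-0.035,0,0.25],[0,0,0,0,-0.035,0,0.25],[0,0,0,0,-0.034,0,0.25],[0,0,0,0,0,0,0.25]]]'
python3 - <<'E'
from h import *
i,f=cam("wrist");im=grab_frame("wrist");cv2.imwrite("pics/w8.png",im)
print(plates(im=im,i=i)); print(plates())
delta([.475,-.0468,.006],Ro.from_euler('xyz',[np.pi,np.radians(25),.088]))
E
```

```text
t: 27.8
eef_pos: [0.477, -0.0467, 0.0512]
ee_rot: [3.14, 0.441, 0.087]
force: [-1.3, -0.7, -1.2]
width: 0.0657
[]
[(281.2, 449.4, 131, 51, -84.1, array([164., 339.])), (265.7, 278.1, 131, 51, 25.0, array([239., 345.])), (483.6, 371.8, 129, 50, 15.5, array([202., 247.])), (573.0, -320.0, 97, 93, -21.8, array([510., 207.])), (603.1, -588.5, 191, 118, 14.2, array([621., 191.]))]
now [ 0.4757 -0.0467  0.0523] [3.141 0.437 0.087] F [-0.6 -0.5 -0.1] w 0.0658 t 27.9
shift/0.5 [ 0.0378 -0.      0.0845]
turn/pi [ 0.      0.0001 -0.0004]
```

View pics/w8.png

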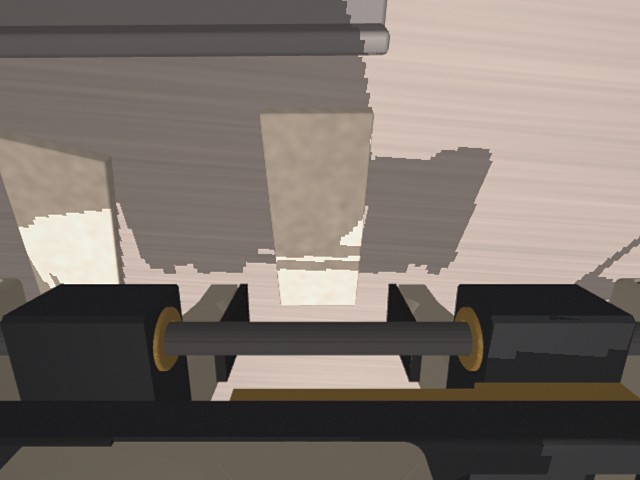

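```bash
cat >> h.py <<'E'
def corners(i,pts,z=.008):
    f=240/np.tan(np.radians(i["vertical_fov"])/2)
    P=np.array([ray(i,f,u,v,z)[:2] for u,v in pts]);m=P.mean(0)
    d=(P[0]+P[1]-P[2]-P[3])/2;print('mid',m.round(4),'len',np.linalg.norm(d).round(4),'w',np.linalg.norm(P[0]-P[1]).round(4),'ang',np.degrees(np.arctan2(d[1],d[0])).round(1));return m
E
python3 - <<'E'
from h import *
i,f=cam("wrist")
corners(i,[(262,113),(373,111),(279,305),(356,305)])
# lip of rest right end
for u,v,z in((388,40,.02),(5,40,.02)): print(ray(i,f,u,v,z).round(4))
E
```

```text
mid [ 0.4839 -0.0453] len 0.1318 w 0.0486 ang 5.0
[ 0.5822 -0.0621  0.02  ]
[0.5704 0.0742 0.02  ]
```

```bash
python3 -m inch '[[[0.01,0,0.022,0,0,0,0.25],[0.01,0,0.022,0,0,0,0.25],[0.008,0,0.02,0,0,0,0.25],[0.005,0,0.013,0,0,0,0.25],[0.003,0,0.008,0,0,0,0.25],[0,0,0,0,0,0,0.25],[0,0,0,0,0,0,0.25]]]'
python3 - <<'E'
from h import *
delta([.474,-.0462,.006],Ro.from_euler('xyz',[np.pi,np.radians(25),.088]))
E
```

```text
t: 28.6
eef_pos: [0.4744, -0.0468, 0.0074]
ee_rot: [3.141, 0.435, 0.087]
force: [0.1, -0.0, 0.8]
width: 0.0662
now [ 0.4744 -0.0468  0.0074] [3.141 0.435 0.087] F [ 0.1 -0.   0.8] w 0.0662 t 28.6
shift/0.5 [ 0.0006 -0.0013  0.0029]
turn/pi [ 0.0001 -0.0003 -0.0002]
```

```bash
python3 -m inch '[[[0.001,0,0.003,0,0,0,0.25],[0,0,0,0,0,0,0.6],[0,0,0,0,0,0,0.6],[0,0,0,0,0,0,0.6],[0,0,0,0,0,0,0.6],[0,0,0,0,0,0,0.6],[0,0,-0.02,0,0,0,0.6],[0,0,-0.04,0,0,0,0.6],[0,0,-0.06,0,0,0,0.6],[0,0,-0.06,0,0,0,0.6],[0,0,-0.06,0,0,0,0.6],[0,0,0,0,0,0,0.6]]]' 40
python3 - <<'E'
from h import *
delta([.53,-.04,.15],Ro.from_euler('xyz',[np.pi,-np.radians(20),.088]))
print(np.round(get_state()['q'],2))
E
```

```text
t: 29.8
eef_pos: [0.5283, -0.0423, 0.1184]
ee_rot: [3.141, 0.428, 0.088]
force: [-0.3, 0.3, -1.8]
width: 0.0485
now [ 0.5283 -0.0423  0.1184] [3.141 0.428 0.088] F [-0.3  0.3 -1.8] w 0.0485 t 29.8
shift/0.5 [-0.0228 -0.0042 -0.0591]
turn/pi [2.000e-04 2.473e-01 1.000e-04]
[ 0.24  0.48 -0.11 -0.06 -1.4   1.44]
```

```bash
python3 -m inch '[[[-0.02,0,-0.03,0,0,0,0.6],[0,0,-0.03,0,0.035,0,0.6],[0,0,0,0,0.0425,0,0.6],[0,0,0,0,0.0425,0,0.6],[0,0,0,0,0.0425,0,0.6],[0,0,0,0,0.0425,0,0.6],[0,0,0,0,0.0425,0,0.6],[0,0,0,0,0,0,0.6],[0,0,0,0,0,0,0.6]]]'
cat >> h.py <<'E'
def slot2(ys,up=.002,n=.002,g=.010,zg=.0055,tp=25,tl=20,yaw=RY):
    # mid-to-TCP at pick in plate frame (x along length, z normal): (-g, zg-.004)
    c=np.sqrt(.5);sl=np.array([c,c]);nn=np.array([-c,c])
    p=np.array([.004,.055])+(up-g)*sl+(n+zg-.004)*nn
    xy=RO+np.array([[np.cos(RY),-np.sin(RY)],[np.sin(RY),np.cos(RY)]])@np.array([p[0],ys])
    P=[xy[0],xy[1],p[1]];R=Ro.from_euler('xyz',[np.pi,-np.radians(tl),yaw])
    print('target',np.round(P,4));delta(P,R);print(np.round(get_state()['q'],2))
E
python3 - <<'E'
from h import *
slot2(-.124,.02,.03)
cv2.imwrite("pics/s9.png",grab_frame("side"))
cv2.imwrite("pics/w9.png",grab_frame("wrist"))
E
```

```text
t: 30.7
eef_pos: [0.5255, -0.0428, 0.1453]
ee_rot: [3.14, -0.34, 0.088]
force: [0.7, 0.3, -0.6]
width: 0.0488
target [ 0.6147 -0.0212  0.0843]
now [ 0.5255 -0.0428  0.1453] [ 3.14  -0.34   0.088] F [ 0.7  0.3 -0.6] w 0.0488 t 30.7
shift/0.5 [ 0.1306 -0.0276  0.1755]
turn/pi [0.0003 0.0029 0.0001]
[ 0.35  0.   -0.78  0.19 -0.47  1.15]
```

View pics/w9.png

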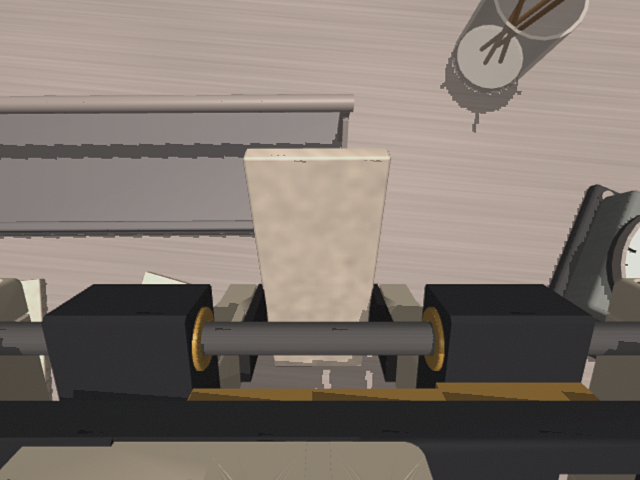

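View pics/s9.png

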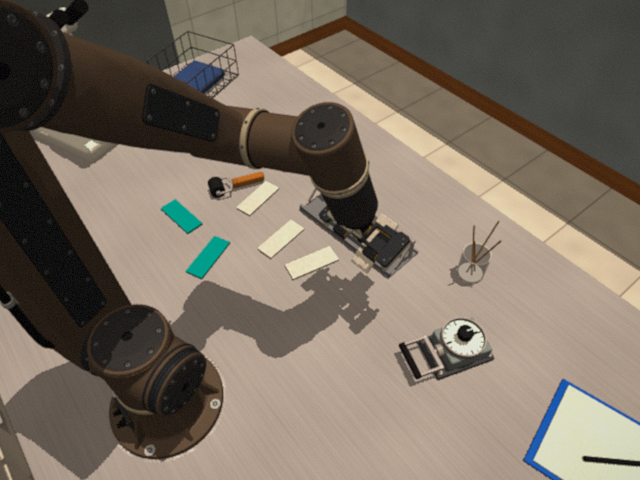

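```bash
python3 -m inch '[[[0.022,-0.0046,0.029,0,0,0,0.6],[0.022,-0.0046,0.029,0,0,0,0.6],[0.022,-0.0046,0.029,0,0,0,0.6],[0.022,-0.0046,0.029,0,0,0,0.6],[0.022,-0.0046,0.029,0,0,0,0.6],[0.022,-0.0046,0.03,0,0.0029,0,0.6],[0,0,0,0,0,0,0.6],[0,0,0,0,0,0,0.6]]]'
python3 - <<'E'
from h import *
slot2(-.124,.003,.003)
i,f=cam("wrist");R=np.array(i["R"]);t=np.array(i["t"])
im=grab_frame("wrist");cv2.imwrite("pics/w10.png",im)
E
```

```text
t: 31.6
eef_pos: [0.6187, -0.0204, 0.085]
ee_rot: [3.141, -0.35, 0.087]
force: [-0.4, 0.5, -1.3]
width: 0.0487
target [ 0.6218 -0.0206  0.0532]
now [ 0.6187 -0.0204  0.085 ] [ 3.141 -0.35   0.087] F [-0.4  0.5 -1.3] w 0.0487 t 31.6
shift/0.5 [-0.0161  0.0008  0.0618]
turn/pi [ 0.0004 -0.0002 -0.0002]
[ 0.32  0.23 -0.71  0.28 -0.3   1.09]
```

View pics/w10.png

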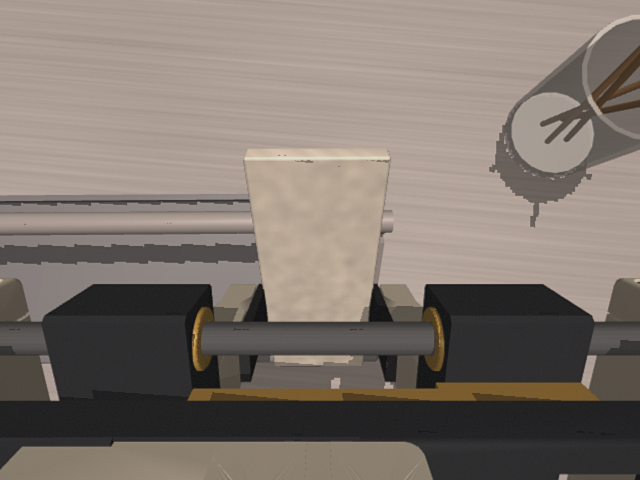

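```bash
python3 - <<'E'
from h import *
i,f=cam("wrist")
c,s=np.cos(RY),np.sin(RY)
for u,v in((60,222),(150,222),(392,221)):
    p=ray(i,f,u,v,.069);d=p[:2]-RO;print('rest x,y',np.round([c*d[0]+s*d[1],-s*d[0]+c*d[1]],4))
# plate angle from its edges (50 mm wide)
R=np.array(i["R"]);C=-R.T@np.array(i["t"])
def pt(ul,ur,v):
    D=f*.0495/(ur-ul);return R.T@(np.array([((ul+ur)/2-i["cx"])/f*D,(v-i["cy"])/f*D,D]))+C
a=pt(246,389,158);b=pt(275,361,365);d=a-b
print(a.round(3),b.round(3),np.linalg.norm(d).round(3),'slope',np.degrees(np.arctan2(d[2],np.hypot(d[0],d[1]))).round(1))
E
```

```text
rest x,y [0.034  0.0142]
rest x,y [ 0.034  -0.0337]
rest x,y [ 0.0344 -0.1627]
[ 0.673 -0.015  0.138] [ 0.58  -0.023  0.048] 0.13 slope 43.8
```

Rest calibration from the wrist camera agrees to 2 mm, and the held plate's slope is about 44°. Lowering into the corner.

```bash
python3 -m inch '[[[-0.004,0,0.015,0,0,0,0.6],[-0.004,0,0.015,0,0,0,0.6],[-0.004,0,0.015,0,0,0,0.6],[-0.002,0,0.01,0,0,0,0.6],[0,0,0.006,0,0,0,0.6],[0,0,0,0,0,0,0.6],[0,0,0,0,0,0,0.6]]]'
python3 - <<'E'
from h import *
slot2(-.124,.0,.0)
E
```

```text
t: 32.35
eef_pos: [0.6223, -0.0198, 0.055]
ee_rot: [3.141, -0.352, 0.088]
force: [1.3, 0.8, 0.7]
width: 0.0484
target [ 0.6218 -0.0206  0.049 ]
now [ 0.6223 -0.0198  0.055 ] [ 3.141 -0.352  0.088] F [1.3 0.8 0.7] w 0.0484 t 32.35
shift/0.5 [-0.0053  0.0015  0.0109]
turn/pi [ 0.0001 -0.001  -0.0001]
[ 0.3   0.28 -0.78  0.42 -0.18  0.96]
```

```bash
python3 -m inch '[[[-0.001,0,0.003,0,0,0,0.6],[-0.001,0,0.003,0,0,0,0.6],[0,0,0,0,0,0,0.6],[0,0,0,0,0,0,0.6]]]'
python3 -m inch '[[[-0.002,0,0.003,0,0,0,0.6],[0,0,0,0,0,0,0.6],[0,0,0,0,0,0,0.6]]]'
```

```text
t: 32.75
eef_pos: [0.621, -0.0204, 0.0507]
ee_rot: [3.141, -0.349, 0.087]
force: [1.0, -1.1, -0.9]
width: 0.0487
t: 33.05
eef_pos: [0.6209, -0.0203, 0.0491]
ee_rot: [3.141, -0.35, 0.088]
force: [-0.3, -0.0, -2.0]
width: 0.0486
```

```bash
python3 -m inch '[[[-0.001,0,0.003,0,0,0,0.6],[0,0,0,0,0,0,0.6],[0,0,0,0,0,0,0.6]]]'
python3 -m inch '[[[-0.001,0,0.003,0,0,0,0.6],[0,0,0,0,0,0,0.6],[0,0,0,0,0,0,0.6]]]'
python3 - <<'E'
from h import *
im=grab_frame("wrist");cv2.imwrite("pics/w11.png",im)
E
```

```text
t: 33.35
eef_pos: [0.6214, -0.0202, 0.0479]
ee_rot: [3.141, -0.351, 0.088]
force: [0.9, 0.8, -1.4]
width: 0.0484
t: 33.65
eef_pos: [0.6218, -0.0202, 0.0475]
ee_rot: [3.141, -0.352, 0.087]
force: [-4.9, -0.3, 8.5]
width: 0.0485
```

View pics/w11.png

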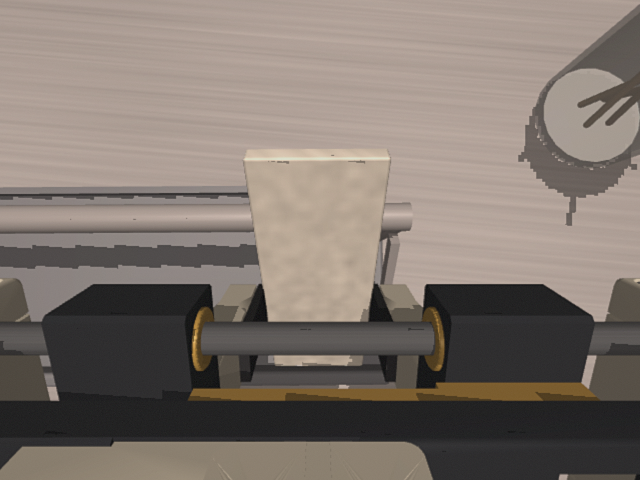

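```bash
python3 -m inch '[[[-0.0045,0,0.001,0,0,0,0.6],[0,0,0,0,0,0,0.6],[0,0,0,0,0,0,0.6]]]'
python3 -m inch '[[[-0.0035,0,0.001,0,0,0,0.6],[0,0,0,0,0,0,0.6],[0,0,0,0,0,0,0.6]]]'
```

```text
t: 34.0
eef_pos: [0.6214, -0.0195, 0.0473]
ee_rot: [-3.141, -0.355, 0.088]
force: [-2.2, 1.1, 9.6]
width: 0.0488
t: 34.3
eef_pos: [0.6213, -0.0194, 0.0473]
ee_rot: [-3.14, -0.357, 0.088]
force: [1.0, -0.5, 9.6]
width: 0.0485
```

Contact on both the rail and the lip or floor. Releasing and backing off.

```bash
python3 -m inch '[[[0,0,0,0,0,0,0.4],[0,0,0,0,0,0,0.36],[0,0,0,0,0,0,0.34],[0,0,0,0,0,0,0.34],[0,0,0,0,0,0,0.34],[0,0,-0.02,0,0,0,0.34],[0,0,-0.04,0,0,0,0.34],[0,0,-0.06,0,0,0,0.34],[0,0,-0.07,0,0,0,0.34],[0,0,-0.07,0,0,0,0.2],[0,0,0,0,0,0,0.2]]]'
python3 - <<'E'
from h import *
delta([.45,.1,.16],Ro.from_euler('xyz',[np.pi,np.radians(25),-11*np.pi/180]))
im=grab_frame("wrist");cv2.imwrite("pics/w12.png",im)
cv2.imwrite("pics/s12.png",grab_frame("side"))
E
```

```text
t: 35.4
eef_pos: [0.5756, -0.0237, 0.1715]
ee_rot: [-3.14, -0.358, 0.088]
force: [0.4, 0.8, 0.4]
width: 0.0675
now [ 0.5756 -0.0237  0.1715] [-3.14  -0.358  0.088] F [0.4 0.8 0.4] w 0.0675 t 35.4
shift/0.5 [-0.2221 -0.2686 -0.0582]
turn/pi [ 0.0032 -0.2512  0.0916]
```

View pics/w12.png

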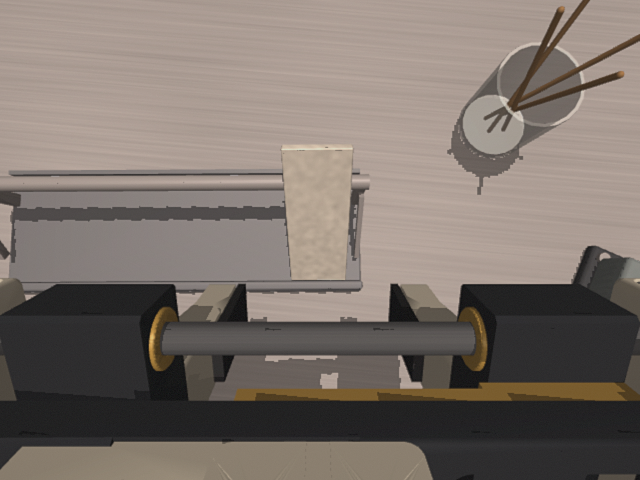

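View pics/s12.png

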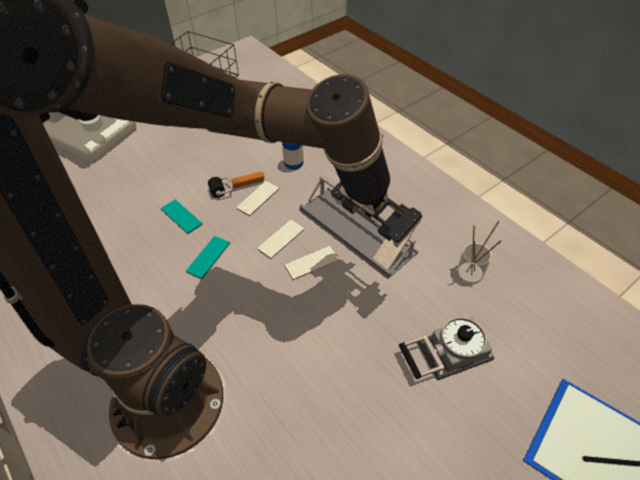

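Plate C leans properly: lower edge at the lip (318,279), upper end over the rail (317,148). Next is plate B.

```bash
python3 -m inch '[[[-0.06,-0.04,0,0,0,0,0.2],[-0.06,-0.06,0,0,0,0,0.2],[-0.04,-0.06,0,0,0,0,0.2],[0,0,0,0.0005,-0.0359,0.0131,0.2],[0,0,0,0.0005,-0.0359,0.0131,0.2],[0,0,0,0.0005,-0.0359,0.0131,0.2],[0,0,0,0.0005,-0.0359,0.0131,0.2],[0,0,0,0.0005,-0.0359,0.0131,0.2],[0,0,0,0.0005,-0.0359,0.0131,0.2],[0,0,0,0.0005,-0.0359,0.0131,0.2],[0,0,0,0,0,0,0.2]]]'
cat >> h.py <<'E'
def grasp2(x,y,a,z,g=.010,tp=25):
    a=np.radians(a);delta([x-g*np.cos(a),y-g*np.sin(a),z],Ro.from_euler('xyz',[np.pi,np.radians(tp),a]))
E
python3 - <<'E'
from h import *
grasp2(.4607,.0941,-11.1,.06)
E
```

```text
t: 36.6
eef_pos: [0.4933, 0.0465, 0.1343]
ee_rot: [3.133, 0.445, -0.2]
force: [-1.0, 0.6, -0.9]
width: 0.0702
now [0.4933 0.0465 0.1343] [ 3.133  0.445 -0.2  ] F [-1.   0.6 -0.9] w 0.0702 t 36.6
shift/0.5 [-0.0288 -0.0819  0.1777]
turn/pi [ 0.002   0.0027 -0.0017]
```

```bash
python3 -m inch '[[[-0.009,-0.03,0.03,0,0,0,0.2],[-0.01,-0.03,0.045,0.002,0.0027,-0.0017,0.2],[-0.01,-0.022,0.045,0,0,0,0.2],[0,0,0.04,0,0,0,0.2],[0,0,0.017,0,0,0,0.2],[0,0,0,0,0,0,0.2],[0,0,0,0,0,0,0.2]]]'
python3 - <<'E'
from h import *
i,f=cam("wrist");im=grab_frame("wrist");cv2.imwrite("pics/w13.png",im)
grasp2(.4607,.0941,-11.1,.0055)
E
```

```text
t: 37.3
eef_pos: [0.452, 0.0973, 0.065]
ee_rot: [-3.137, 0.425, -0.188]
force: [0.9, 0.4, -0.5]
width: 0.0701
now [0.4524 0.0973 0.0652] [-3.136  0.425 -0.188] F [0.2 0.2 0.1] w 0.0703 t 37.35
shift/0.5 [0.047  0.0037 0.1099]
turn/pi [-0.0009 -0.0037  0.0018]
```

View pics/w13.png

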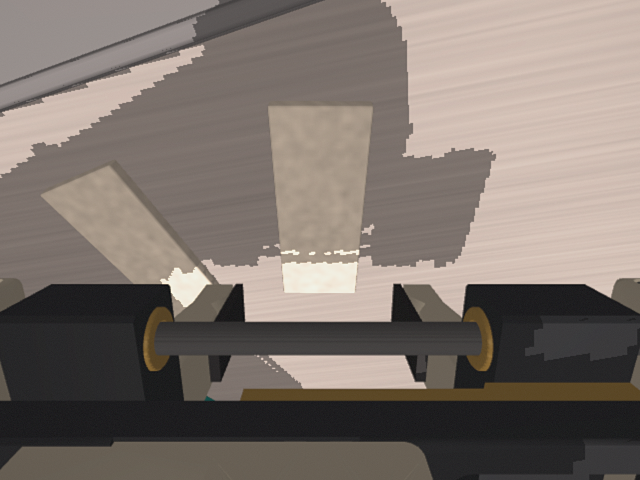

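Plate B is centred at (320,200). Descending and gripping.

```bash
python3 -m inch '[[[0.012,0.0037,0.028,-0.0009,-0.0037,0.0018,0.22],[0.012,0,0.028,0,0,0,0.22],[0.011,0,0.024,0,0,0,0.22],[0.008,0,0.018,0,0,0,0.22],[0.004,0,0.01,0,0,0,0.22],[0,0,0.001,0,0,0,0.22],[0,0,0,0,0,0,0.22]]]'
python3 - <<'E'
from h import *
grasp2(.4607,.0941,-11.1,.0055)
E
```

```text
t: 38.05
eef_pos: [0.4498, 0.0959, 0.0053]
ee_rot: [3.141, 0.438, -0.194]
force: [0.8, -0.4, 0.4]
width: 0.0681
now [0.4498 0.0959 0.0053] [ 3.141  0.438 -0.194] F [ 0.8 -0.4  0.4] w 0.0681 t 38.05
shift/0.5 [ 0.0017 -0.0007 -0.0012]
turn/pi [ 0.0001  0.0005 -0.0001]
```

```bash
python3 -m inch '[[[0,0,0,0,0,0,0.6],[0,0,0,0,0,0,0.6],[0,0,0,0,0,0,0.6],[0,0,0,0,0,0,0.6],[0,0,0,0,0,0,0.6],[0,0,-0.02,0,0,0,0.6],[0,0,-0.05,0,0,0,0.6],[0,0,-0.07,0,0,0,0.6],[0,0,-0.07,0,0,0,0.6],[0,0,-0.07,0,0,0,0.6],[0,0,0,0,0,0,0.6]]]'
python3 - <<'E'
from h import *
slot2(-.041,.02,.03)
E
```

```text
t: 39.15
eef_pos: [0.5121, 0.0842, 0.1365]
ee_rot: [-3.139, 0.43, -0.193]
force: [0.5, -0.6, -1.7]
width: 0.0488
target [0.6074 0.0615 0.0843]
now [0.5121 0.0842 0.1365] [-3.139  0.43  -0.193] F [ 0.5 -0.6 -1.7] w 0.0488 t 39.15
shift/0.5 [0.2216 0.0081 0.0132]
turn/pi [-0.0045  0.2461 -0.0919]
[ 0.36  0.44 -0.06 -0.23 -1.44  1.09]
```

```bash
python3 -m inch '[[[0,0,0,-0.0006,0.0352,-0.0131,0.6],[0,0,0,-0.0006,0.0352,-0.0131,0.6],[0,0,0,-0.0006,0.0352,-0.0131,0.6],[0,0,0,-0.0006,0.0352,-0.0131,0.6],[0,0,0,-0.0006,0.0352,-0.0131,0.6],[0,0,0,-0.0006,0.0352,-0.0131,0.6],[0,0,0,-0.0006,0.0352,-0.0131,0.6],[0,0,0,0,0,0,0.6],[0,0,0,0,0,0,0.6]]]'
python3 - <<'E'
from h import *
slot2(-.041,.02,.03)
E
```

```text
t: 40.05
eef_pos: [0.508, 0.0811, 0.1322]
ee_rot: [3.139, -0.328, 0.08]
force: [1.1, 0.3, 0.1]
width: 0.0488
target [0.6074 0.0615 0.0843]
now [0.508  0.0811 0.1322] [ 3.139 -0.328  0.08 ] F [1.1 0.3 0.1] w 0.0488 t 40.05
shift/0.5 [0.154  0.0546 0.1535]
turn/pi [ 0.0017  0.0068 -0.0023]
[ 0.65 -0.   -0.89  0.42 -0.44  0.64]
```

```bash
python3 -m inch '[[[0.022,0.0078,0.0219,0,0,0,0.6],[0.022,0.0078,0.0219,0,0,0,0.6],[0.022,0.0078,0.0219,0,0,0,0.6],[0.022,0.0078,0.0219,0,0,0,0.6],[0.022,0.0078,0.0219,0,0,0,0.6],[0.022,0.0078,0.0219,0,0,0,0.6],[0.022,0.0078,0.0219,0.0017,0.0068,-0.0023,0.6],[0,0,0,0,0,0,0.6],[0,0,0,0,0,0,0.6]]]'
python3 - <<'E'
from h import *
slot2(-.041,.0,.0)
i,f=cam("wrist")
im=grab_frame("wrist");cv2.imwrite("pics/w14.png",im)
E
```

```text
t: 40.95
eef_pos: [0.61, 0.0621, 0.085]
ee_rot: [-3.141, -0.35, 0.085]
force: [0.6, -1.2, -0.4]
width: 0.0484
target [0.6145 0.0621 0.049 ]
now [0.61   0.0621 0.085 ] [-3.141 -0.35   0.085] F [ 0.6 -1.2 -0.4] w 0.0484 t 40.95
shift/0.5 [-0.0163  0.0007  0.0707]
turn/pi [ 0.0001 -0.0002 -0.0009]
[ 0.46  0.22 -0.8   0.52 -0.25  0.72]
```

View pics/w14.png

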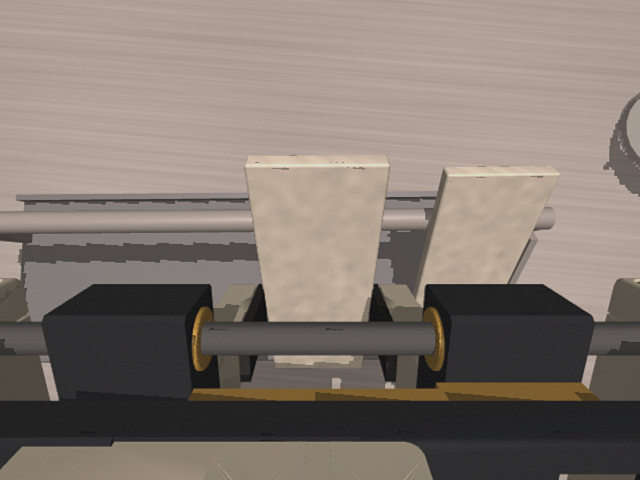

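```bash
python3 -m inch '[[[-0.004,0,0.015,0,0,-0.0009,0.6],[-0.004,0,0.015,0,0,0,0.6],[-0.004,0,0.015,0,0,0,0.6],[-0.002,0,0.01,0,0,0,0.6],[-0.001,0,0.008,0,0,0,0.6],[0,0,0,0,0,0,0.6],[0,0,0,0,0,0,0.6]]]'
python3 -m inch '[[[-0.001,0,0.005,0,0,0,0.6],[-0.001,0,0.004,0,0,0,0.6],[0,0,0,0,0,0,0.6],[0,0,0,0,0,0,0.6]]]'
python3 - <<'E'
from h import *
slot2(-.041,.0,.0)
E
```

```text
t: 41.7
eef_pos: [0.6155, 0.0627, 0.0574]
ee_rot: [-3.14, -0.35, 0.089]
force: [2.8, 0.1, 3.3]
width: 0.0486
t: 42.1
eef_pos: [0.6173, 0.063, 0.0552]
ee_rot: [-3.141, -0.348, 0.09]
force: [5.5, -0.6, 5.3]
width: 0.0487
target [0.6145 0.0621 0.049 ]
now [0.6173 0.063  0.0552] [-3.141 -0.348  0.09 ] F [ 5.5 -0.6  5.3] w 0.0487 t 42.1
shift/0.5 [-0.0097  0.0014  0.0098]
turn/pi [-0.0005  0.0003  0.0006]
[ 0.22  0.26 -0.95  1.28 -0.04  0.17]
```

```bash
python3 - <<'E'
from h import *
i,f=cam("wrist")
im=grab_frame("wrist");cv2.imwrite("pics/w15.png",im)
cv2.imwrite("pics/s15.png",cv2.resize(grab_frame("side")[170:290,280:440],None,fx=5,fy=5))
E
```

```text
(no output)
```

View pics/w15.png

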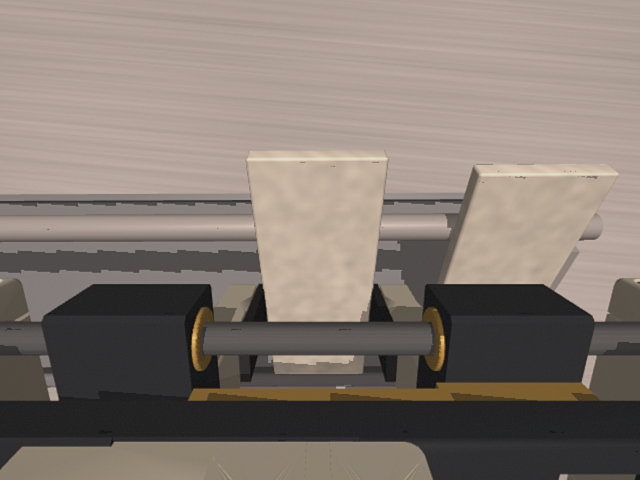

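View pics/s15.png

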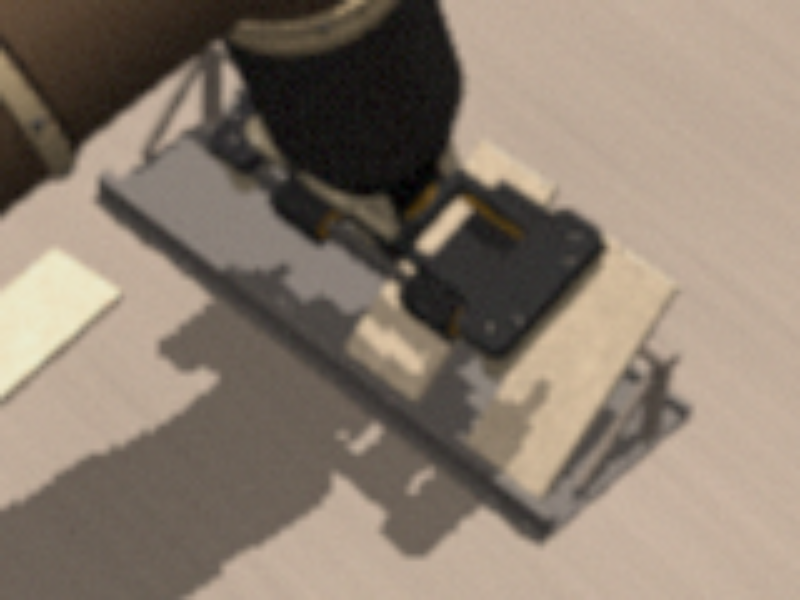

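The arm slid to a wrist-singular posture (q4 1.28, q5 -0.04) and stalled 6 mm high. I'll lift back out and use a full kinematic model to choose a better tool pitch.

```bash
python3 -m inch '[[[0.002,0,-0.01,0,0,0,0.6],[0.004,0,-0.02,0,0,0,0.6],[0.004,0,-0.02,0,0,0,0.6],[0.004,0,-0.02,0,0,0,0.6],[0,0,0,0,0,0,0.6],[0,0,0,0,0,0,0.6]]]'
cat >> kin.py <<'E'
from scipy.optimize import least_squares
def fk(q):
    q1,q2,q3,q4,q5=q;p=q2-q3
    f=np.array([np.cos(p),0,-np.sin(p)]);n=np.array([-np.sin(p),0,-np.cos(p)]);l=np.array([0,1,0])
    w=np.array([a*np.sin(q2)+b*np.cos(p)+e*np.sin(p),-.192,h+a*np.cos(q2)-b*np.sin(p)+e*np.cos(p)])
    t=np.cos(q5)*f-np.sin(q5)*(np.cos(q4)*n-np.sin(q4)*l)
    c,s=np.cos(q1),np.sin(q1);Z=np.array([[c,-s,0],[s,c,0],[0,0,1]])
    return Z@(w+L*t),Z@t
def solve(P,tilt,yaw,g=(.4,.2,-.7,.4,-.3)):
    T=np.array([np.sin(np.radians(tilt))*np.cos(yaw),np.sin(np.radians(tilt))*np.sin(yaw),-np.cos(np.radians(tilt))])
    def F(q):
        x,t=fk(q);return np.r_[x-P,(t-T)*.3]
    r=least_squares(F,g,bounds=([-3,-1.43,-1.02,-3,-3],[3,2.1,1.25,1.67,0]))
    return r.x.round(2),float(np.abs(r.fun).max().round(4))
E
python3 - <<'E'
from h import *
from kin import *
s=get_state();print(fk(s['q'][:5]),s['eef_pos'],np.round(s['q'],2))
delta()
print(fk([.3,.28,-.78,.42,-.18]),'vs .6223 -.0198 .055')
for n,P in(("C",[.6213,-.0194,.047]),("B",[.6145,.0621,.047]),("A",[.607,.144,.047]),("D",[.60,.227,.047])):
    for t in (8,12,16,20): print(n,t,solve(P,t,.088))
E
```

```text
t: 42.8
eef_pos: [0.6204, 0.0567, 0.0865]
ee_rot: [3.132, -0.357, 0.091]
force: [0.2, -0.0, -1.1]
width: 0.0485
(array([ 0.56294313, -0.00379896,  0.03721103]), array([ 0.34909285,  0.02172525, -0.93683627])) [0.62039274 0.05673699 0.08654732] [ 0.44  0.23 -0.8   0.55 -0.25  0.7 ]
now [0.6204 0.0567 0.0865] [ 3.132 -0.357  0.091] F [ 0.2 -0.  -1.1] w 0.0485 t 42.8
(array([ 0.5718545 , -0.05394535,  0.02059081]), array([ 0.34483037,  0.03025443, -0.93817732])) vs .6223 -.0198 .055
C 8 (array([ 0.3 ,  0.37, -0.46,  0.05, -0.61]), 0.0)
C 12 (array([ 0.31,  0.34, -0.52,  0.1 , -0.51]), 0.0)
C 16 (array([ 0.33,  0.31, -0.59,  0.17, -0.4 ]), 0.0)
C 20 (array([ 0.34,  0.29, -0.65,  0.29, -0.3 ]), 0.0)
B 8 (array([ 0.45,  0.36, -0.47,  0.09, -0.61]), 0.0)
B 12 (array([ 0.47,  0.33, -0.53,  0.16, -0.52]), 0.0)
B 16 (array([ 0.49,  0.31, -0.6 ,  0.27, -0.42]), 0.0)
B 20 (array([ 0.51,  0.29, -0.66,  0.45, -0.33]), 0.0)
A 8 (array([ 0.59,  0.37, -0.45,  0.11, -0.63]), 0.0)
A 12 (array([ 0.62,  0.34, -0.52,  0.21, -0.54]), 0.0)
A 16 (array([ 0.64,  0.32, -0.58,  0.34, -0.46]), 0.0)
A 20 (array([ 0.67,  0.3 , -0.65,  0.53, -0.38]), 0.0)
D 8 (array([ 0.72,  0.4 , -0.41,  0.13, -0.66]), 0.0)
D 12 (array([ 0.75,  0.37, -0.47,  0.24, -0.58]), 0.0)
D 16 (array([ 0.78,  0.34, -0.53,  0.37, -0.5 ]), 0.0)
D 20 (array([ 0.81,  0.32, -0.6 ,  0.56, -0.44]), 0.0)
```

```bash
cat > kin2.py <<'E'
import numpy as np
from scipy.optimize import least_squares
def basis(q):
    q1,q2,q3,q4,q5=q[:5];p=q2-q3
    f=np.array([np.cos(p),0,-np.sin(p)]);n=np.array([-np.sin(p),0,-np.cos(p)]);l=np.array([0,1.,0])
    n4=np.cos(q4)*n-np.sin(q4)*l; l4=np.cos(q4)*l+np.sin(q4)*n
    t=np.cos(q5)*f-np.sin(q5)*n4; m=np.cos(q5)*n4+np.sin(q5)*f
    c,s=np.cos(q1),np.sin(q1);Z=np.array([[c,-s,0],[s,c,0],[0,0,1]])
    u=np.array([np.sin(q2),0,np.cos(q2)])
    # params: a b L h e d1 d2 e4 e5 x0
    cols=[u,f,t,[0,0,1],n,[0,-1,0],-l4,n4,m,[1,0,0]]
    return np.array([Z@np.array(c) for c in cols]).T,Z@t
D=[([1.541,.3594,.0111,0,-1.2241],(.2108,.6407,.2256)),([-.19,.34,-.15,0,-1.09],(.5619,-.3012,.1723)),([-.19,.44,-.26,0,-.88],(.5646,-.3028,.0682)),
([-.24,.2,-.25,0,-1.12],(.4774,-.3161,.2091)),([.22,-.24,-1.02,.01,-.07],(.4719,-.092,.1787)),([.22,.08,-.47,0,-1.02],(.4727,-.0914,.1778)),
([.24,.48,-.11,-.06,-1.4],(.5283,-.0423,.1184)),([.35,0,-.78,.19,-.47],(.5255,-.0428,.1453)),([.32,.23,-.71,.28,-.3],(.6187,-.0204,.085)),
([.3,.28,-.78,.42,-.18],(.6223,-.0198,.055)),([.36,.44,-.06,-.23,-1.44],(.5121,.0842,.1365)),([.65,0,-.89,.42,-.44],(.508,.0811,.1322)),
([.46,.22,-.8,.52,-.25],(.61,.0621,.085)),([.22,.26,-.95,1.28,-.04],(.6173,.063,.0552)),([.44,.23,-.8,.55,-.25],(.6204,.0567,.0865))]
A=np.vstack([basis(q)[0] for q,_ in D]);y=np.concatenate([p for _,p in D])
par=np.linalg.lstsq(np.vstack([A,1e-3*np.eye(10)]),np.r_[y,np.zeros(10)],rcond=None)[0]
if __name__=="__main__": print(par.round(3),np.abs(A@par-y).reshape(-1,3).max(1).round(4))
def fk(q):
    B,t=basis(q);return B@par,t
def solve(P,tilt,yaw,g=(.4,.2,-.7,.4,-.3)):
    T=np.array([np.sin(np.radians(tilt))*np.cos(yaw),np.sin(np.radians(tilt))*np.sin(yaw),-np.cos(np.radians(tilt))])
    F=lambda q:np.r_[fk(q)[0]-P,(fk(q)[1]-T)*.3]
    r=least_squares(F,g,bounds=([-3,-1.43,-1.02,-3,-3],[3,2.1,1.25,1.67,0]))
    return r.x.round(2),float(np.abs(r.fun).max().round(4))
E
python3 kin2.py
python3 - <<'E'
from kin2 import *
for n,P in(("C",[.6213,-.0194,.047]),("B",[.6145,.0621,.047]),("A",[.607,.144,.047]),("D",[.60,.227,.047])):
    for t in (8,12,16,20): print(n,t,*solve(P,t,.088))
E
```

```text
[ 0.604  0.463  0.383  0.199 -0.006  0.006  0.185  0.004 -0.005 -0.006] [0.0009 0.0023 0.0027 0.002  0.0011 0.0026 0.002  0.001  0.0023 0.0014
 0.0025 0.0013 0.0029 0.0003 0.0031]
C 8 [ 0.3   0.37 -0.47  0.05 -0.59] 0.0
C 12 [ 0.31  0.34 -0.55  0.1  -0.47] 0.0
C 16 [ 0.32  0.32 -0.65  0.19 -0.34] 0.0
C 20 [ 0.29  0.29 -0.82  0.51 -0.14] 0.0
B 8 [ 0.45  0.36 -0.5   0.09 -0.58] 0.0
B 12 [ 0.46  0.33 -0.59  0.17 -0.46] 0.0
B 16 [ 0.46  0.31 -0.71  0.34 -0.31] 0.0
B 20 [ 0.08  0.27 -0.96  1.65 -0.  ] 0.0023
A 8 [ 0.59  0.37 -0.49  0.12 -0.59] 0.0
A 12 [ 0.6   0.34 -0.6   0.23 -0.46] 0.0
A 16 [ 0.6   0.32 -0.74  0.47 -0.3 ] 0.0
A 20 [ 0.24  0.28 -0.95  1.67 -0.05] 0.0
D 8 [ 0.71  0.4  -0.46  0.14 -0.61] 0.0
D 12 [ 0.73  0.37 -0.57  0.27 -0.48] 0.0
D 16 [ 0.73  0.34 -0.71  0.52 -0.34] 0.0
D 20 [ 0.55  0.31 -0.9   1.27 -0.16] 0.0
```

The model fits to 3 mm and shows that a 20° place tilt is infeasible for the other slots, while 14° is fine. So I'll set B down, regrip at 31° back, and place at 14° forward.

```bash
python3 -m inch '[[[-0.02,0,-0.05,0,0,0,0.6],[-0.05,0,-0.05,0,0,0,0.6],[-0.06,-0.01,0,0,0,0,0.6],[-0.06,-0.01,0,0,0,0,0.6],[0,-0.01,0,0,-0.0425,0,0.6],[0,-0.01,0,0,-0.0425,0,0.6],[0,0,0,0,-0.0425,0,0.6],[0,0,0,0,-0.0425,0,0.6],[0,0,0,0,-0.0425,0,0.6],[0,0,0,0,-0.0415,0,0.6],[0,0,0,0,0,0,0.6],[0,0,0,0,0,0,0.6]]]'
python3 - <<'E'
from h import *
from kin2 import *
grasp2(.475,.086,5,.012)
for P in([.474,.08,.0065],[.437,.206,.0065],[.474,.369,.0065]): print(*solve(P,-31,.088,g=(.4,.5,0,0,-1.5)))
cv2.imwrite("pics/s16.png",cv2.resize(grab_frame("side")[170:290,250:410],None,fx=5,fy=5))
E
```

```text
t: 44.0
eef_pos: [0.5264, 0.0451, 0.1039]
ee_rot: [3.099, 0.33, 0.052]
force: [0.0, -0.1, -1.3]
width: 0.0486
now [0.5264 0.0451 0.1039] [3.099 0.33  0.052] F [ 0.  -0.1 -1.3] w 0.0486 t 44.0
shift/0.5 [-0.0524 -0.0953  0.2084]
turn/pi [ 0.0095 -0.0336 -0.0112]
[ 0.43  0.62 -0.18 -0.18 -1.29] 0.0
[ 0.62  0.61 -0.16 -0.27 -1.29] 0.0
[ 0.76  0.73  0.13 -0.33 -1.41] 0.0
```

View pics/s16.png

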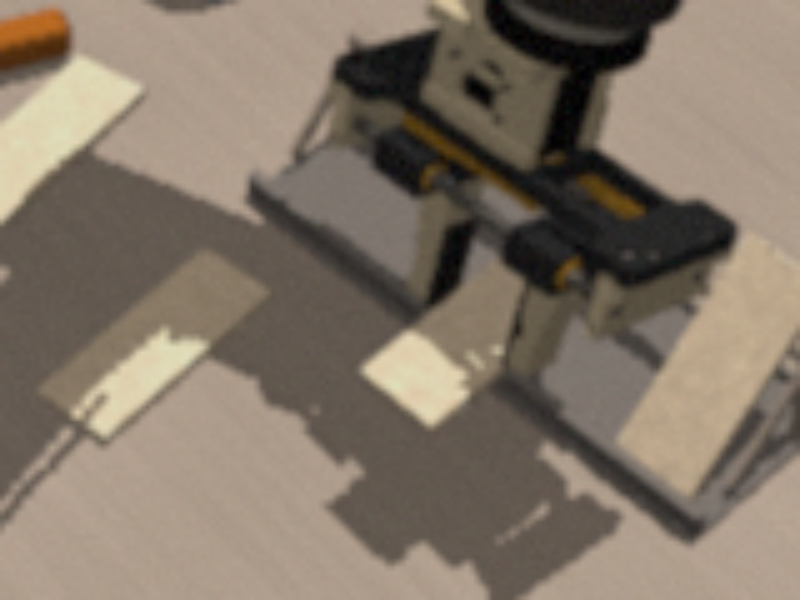

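```bash
python3 -m inch '[[[0,0,0,0.0095,-0.0336,-0.0112,0.6],[-0.04,-0.03,0.0,0,0,0,0.6],[-0.04,-0.035,0.0,0,0,0,0.6],[0,-0.03,0,0,0,0,0.6],[0,0,0,0,0,0,0.6]]]'
python3 - <<'E'
from h import *
grasp2(.475,.086,5,.008)
E
```

```text
t: 44.55
eef_pos: [0.4859, 0.0917, 0.1246]
ee_rot: [-3.138, 0.43, 0.093]
force: [0.5, -0.2, -0.5]
width: 0.0484
now [0.4859 0.0917 0.1246] [-3.138  0.43   0.093] F [ 0.5 -0.2 -0.5] w 0.0484 t 44.55
shift/0.5 [0.0583 0.0101 0.2297]
turn/pi [-0.0004 -0.0021  0.0016]
```

```bash
python3 -m inch '[[[0.012,0.005,0.05,0,0,0,0.6],[0.013,0.005,0.05,0,0,0,0.6],[0.012,0,0.05,0,0,0,0.6],[0.01,0,0.04,0,0,0,0.6],[0.007,0,0.022,0,0,0,0.6],[0.004,0,0.015,0,0,0,0.6],[0,0,0.004,0,0,0,0.6],[0,0,0,0,0,0,0.6],[0,0,0,0,0,0,0.6]]]'
```

```text
t: 45.45
eef_pos: [0.4653, 0.084, 0.0069]
ee_rot: [-3.138, 0.432, 0.091]
force: [-0.1, -0.5, -0.2]
width: 0.0487
```

```bash
python3 -m inch '[[[0.001,0,0.002,0,0,0,0.6],[0,0,0,0,0,0,0.4],[0,0,0,0,0,0,0.22],[0,0,0,0,0,0,0.2],[0,0,0,0,0,0,0.2],[0,0,-0.03,0,0,0,0.2],[-0.01,0,-0.04,0,-0.035,0,0.2],[-0.03,0,-0.04,0,0,0,0.2],[0,0,0,0,0,0,0.2],[0,0,0,0,0,0,0.2]]]'
python3 - <<'E'
from h import *
i,f=cam("wrist");im=grab_frame("wrist");cv2.imwrite("pics/w17.png",im)
np.save("cw.npy",np.c_[i["R"],i["t"]])
grasp2(.475,.086,5,.0065,tp=31)
E
```

```text
t: 46.45
eef_pos: [0.4724, 0.0845, 0.0639]
ee_rot: [-3.138, 0.543, 0.091]
force: [-0.2, -1.1, -0.9]
width: 0.0699
now [0.4719 0.0844 0.0637] [-3.138  0.544  0.091] F [-0.4  0.1 -0.8] w 0.0701 t 46.5
shift/0.5 [ 0.0475 -0.0024  0.1049]
turn/pi [-0.0004  0.0008  0.001 ]
```

View pics/w17.png

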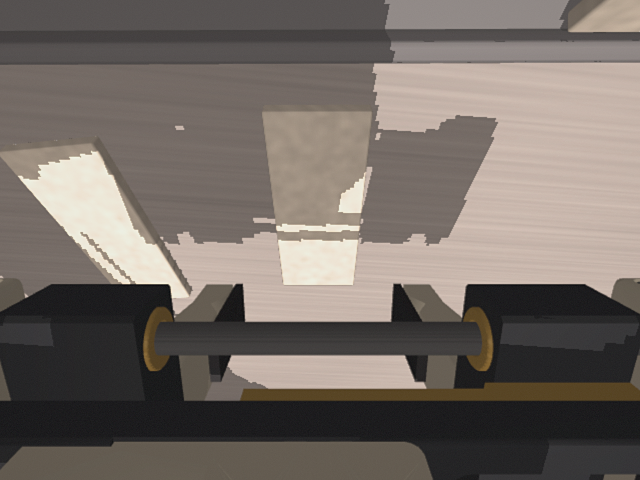

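```bash
python3 - <<'E'
from h import *
i,f=cam("wrist")
m=corners(i,[(263,112),(371,112),(282,285),(354,285)])
grasp2(m[0],m[1],5,.0062,tp=31)
E
```

```text
mid [0.4734 0.0854] len 0.1307 w 0.0485 ang 5.3
now [0.4719 0.0844 0.0637] [-3.138  0.544  0.091] F [-0.4  0.1 -0.8] w 0.0701 t 46.5
shift/0.5 [ 0.0449 -0.0015  0.1071]
turn/pi [-0.0004  0.0008  0.001 ]
```

```bash
python3 -m inch '[[[0.012,-0.0015,0.028,0,0,0,0.2],[0.012,0,0.028,0,0,0,0.2],[0.01,0,0.024,0,0,0,0.2],[0.007,0,0.017,0,0,0,0.2],[0.004,0,0.01,0,0,0,0.2],[0,0,0,0,0,0,0.2],[0,0,0,0,0,0,0.2]]]'
python3 - <<'E'
from h import *
grasp2(.4734,.0854,5,.0062,tp=31)
E
```

```text
t: 47.2
eef_pos: [0.464, 0.0846, 0.0065]
ee_rot: [-3.139, 0.544, 0.091]
force: [-0.3, 0.4, 0.0]
width: 0.0704
now [0.464  0.0846 0.0065] [-3.139  0.544  0.091] F [-0.3  0.4  0. ] w 0.0704 t 47.2
shift/0.5 [-0.0006  0.      0.0011]
turn/pi [-0.0003  0.0008  0.001 ]
```

```bash
python3 -m inch '[[[0,0,0,0,0,0,0.6],[0,0,0,0,0,0,0.6],[0,0,0,0,0,0,0.6],[0,0,0,0,0,0,0.6],[0,0,0,0,0,0,0.6],[-0.01,0,-0.02,0,0,0,0.6],[-0.02,0,-0.05,0,0,0,0.6],[-0.01,0,-0.06,0,0,0,0.6],[0,0,-0.06,0,0,0,0.6],[0,0,-0.06,0,0,0,0.6],[0,0,0,0,0,0,0.6]]]' 45
python3 - <<'E'
from h import *
slot2(-.041,.02,.03,zg=.0062,tl=14)
E
```

```text
t: 48.3
eef_pos: [0.5146, 0.0889, 0.1274]
ee_rot: [-3.138, 0.536, 0.092]
force: [0.1, -0.4, -0.3]
width: 0.0479
target [0.607  0.0614 0.0848]
now [0.5146 0.0889 0.1274] [-3.138  0.536  0.092] F [ 0.1 -0.4 -0.3] w 0.0479 t 48.3
shift/0.5 [ 0.1972  0.0716 -0.0185]
turn/pi [-0.001   0.2485  0.0008]
[ 0.42  0.54  0.   -0.17 -1.55  1.29]
```

```bash
python3 -m inch '[[[0,0.015,0,0,0.0355,0,0.6],[0,0.015,0,0,0.0355,0,0.6],[0,0.015,0,0,0.0355,0,0.6],[0,0.013,0,0,0.0355,0,0.6],[0,0.013,0,0,0.0355,0,0.6],[0,0,0,0,0.0355,0,0.6],[0,0,0,0,0.0355,0,0.6],[0,0,0,0,0,0,0.6],[0,0,0,0,0,0,0.6]]]'
python3 - <<'E'
from h import *
slot2(-.041,.02,.03,zg=.0062,tl=14)
E
```

```text
t: 49.2
eef_pos: [0.5124, 0.0524, 0.1235]
ee_rot: [-3.14, -0.236, 0.09]
force: [0.3, -0.1, -0.6]
width: 0.0479
target [0.607  0.0614 0.0848]
now [0.5124 0.0524 0.1235] [-3.14  -0.236  0.09 ] F [ 0.3 -0.1 -0.6] w 0.0479 t 49.2
shift/0.5 [ 0.1666 -0.0009  0.1195]
turn/pi [-0.0008  0.0027  0.0006]
[ 0.56  0.06 -0.75  0.2  -0.56  0.95]
```

```bash
python3 -m inch '[[[0.028,0,0.01,0,0,0,0.6],[0.028,0,0.015,0,0,0,0.6],[0.028,0,0.02,0,0,0,0.6],[0.028,0,0.025,0,0,0,0.6],[0.028,0,0.025,0,0.0027,0,0.6],[0.0266,-0.001,0.0245,0,0,0,0.6],[0,0,0,0,0,0,0.6],[0,0,0,0,0,0,0.6]]]'
python3 - <<'E'
from h import *
slot2(-.041,.0,.0,zg=.0062,tl=14)
i,f=cam("wrist")
im=grab_frame("wrist");cv2.imwrite("pics/w18.png",im)
E
```

```text
t: 50.0
eef_pos: [0.6102, 0.0622, 0.0844]
ee_rot: [-3.139, -0.244, 0.088]
force: [0.5, -0.0, -1.8]
width: 0.0484
target [0.614  0.0621 0.0495]
now [0.6102 0.0622 0.0844] [-3.139 -0.244  0.088] F [ 0.5 -0.  -1.8] w 0.0484 t 50.0
shift/0.5 [-0.0096  0.0011  0.0696]
turn/pi [-0.0007  0.0001 -0.    ]
[ 0.47  0.26 -0.6   0.19 -0.49  1.03]
```

View pics/w18.png

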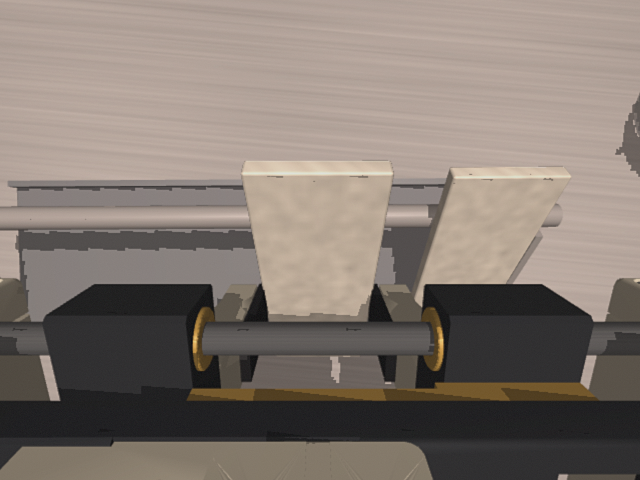

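Well conditioned now. Descending into the slot.

```bash
python3 -m inch '[[[-0.002,0.001,0.015,0,0,0,0.6],[-0.002,0,0.015,0,0,0,0.6],[-0.002,0,0.015,0,0,0,0.6],[-0.002,0,0.01,0,0,0,0.6],[-0.001,0,0.008,0,0,0,0.6],[0,0,0,0,0,0,0.6],[0,0,0,0,0,0,0.6]]]'
python3 -m inch '[[[-0.001,0,0.004,0,0,0,0.6],[-0.001,0,0.003,0,0,0,0.6],[0,0,0,0,0,0,0.6],[0,0,0,0,0,0,0.6]]]'
python3 -m inch '[[[-0.001,0,0.003,0,0,0,0.6],[0,0,0,0,0,0,0.6],[0,0,0,0,0,0,0.6]]]'
```

```text
t: 50.75
eef_pos: [0.6152, 0.0633, 0.0555]
ee_rot: [-3.138, -0.251, 0.09]
force: [4.0, -1.4, 5.3]
width: 0.0481
t: 51.15
eef_pos: [0.6162, 0.0636, 0.054]
ee_rot: [-3.137, -0.254, 0.09]
force: [-0.4, -2.6, 18.9]
width: 0.0485
t: 51.45
eef_pos: [0.6135, 0.0628, 0.0493]
ee_rot: [-3.138, -0.248, 0.09]
force: [4.4, -0.5, 3.5]
width: 0.0482
```

```bash
python3 - <<'E'
from h import *
slot2(-.041,.0,.0,zg=.0062,tl=14)
im=grab_frame("wrist");cv2.imwrite("pics/w19.png",im)
cv2.imwrite("pics/s19.png",cv2.resize(grab_frame("side")[170:290,280:440],None,fx=5,fy=5))
E
```

```text
target [0.614  0.0621 0.0495]
now [0.6135 0.0628 0.0493] [-3.138 -0.248  0.09 ] F [ 4.4 -0.5  3.5] w 0.0482 t 51.45
shift/0.5 [ 0.001   0.0016 -0.0002]
turn/pi [-0.0012 -0.0012  0.0005]
[ 0.47  0.32 -0.64  0.23 -0.39  0.99]
```

View pics/w19.png

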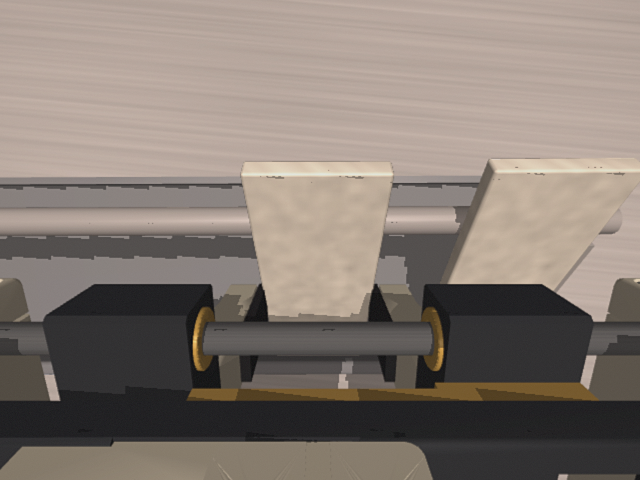

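View pics/s19.png

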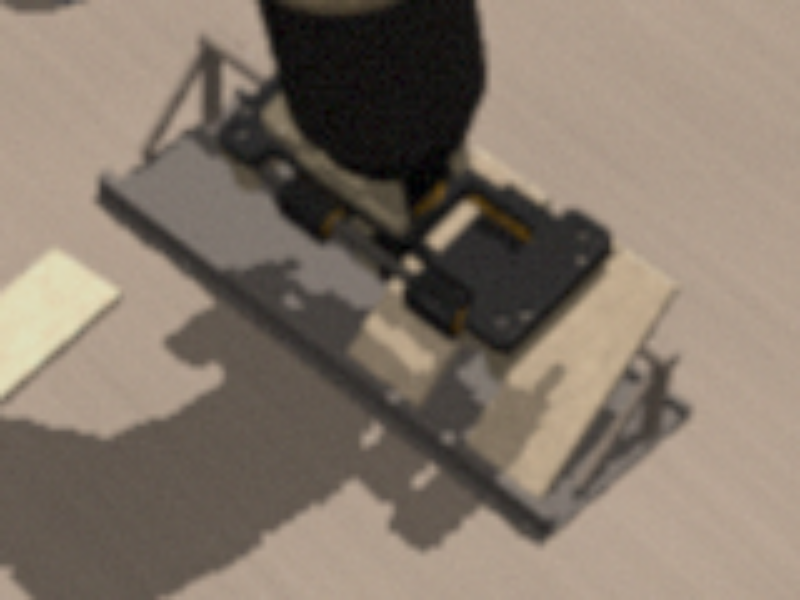

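Plate B's lower end is behind the lip in the side crop. Releasing.

```bash
python3 -m inch '[[[0,0,0,0,0,0,0.4],[0,0,0,0,0,0,0.36],[0,0,0,0,0,0,0.35],[0,0,0,0,0,0,0.35],[0,0,0,0,0,0,0.35],[0,0,-0.02,0,0,0,0.35],[0,0,-0.04,0,0,0,0.35],[0,0,-0.06,0,0,0,0.35],[0,0,-0.07,0,0,0,0.35],[0,0,-0.07,0,0,0,0.2],[0,0,0,0,0,0,0.2]]]'
python3 - <<'E'
from h import *
delta()
im=grab_frame("wrist");cv2.imwrite("pics/w20.png",im)
cv2.imwrite("pics/s20.png",cv2.resize(grab_frame("side")[170:290,280:440],None,fx=5,fy=5))
E
```

```text
t: 52.65
eef_pos: [0.5823, 0.06, 0.1807]
ee_rot: [-3.136, -0.254, 0.089]
force: [0.6, 0.5, 0.7]
width: 0.0675
now [0.5823 0.06   0.1807] [-3.136 -0.254  0.089] F [0.6 0.5 0.7] w 0.0675 t 52.65
```

View pics/w20.png

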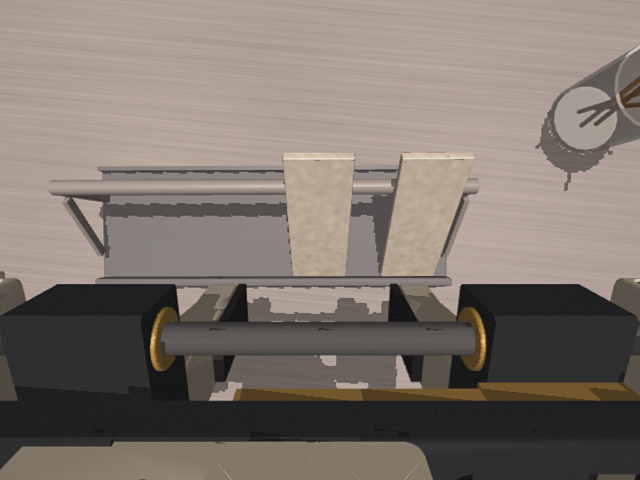

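View pics/s20.png

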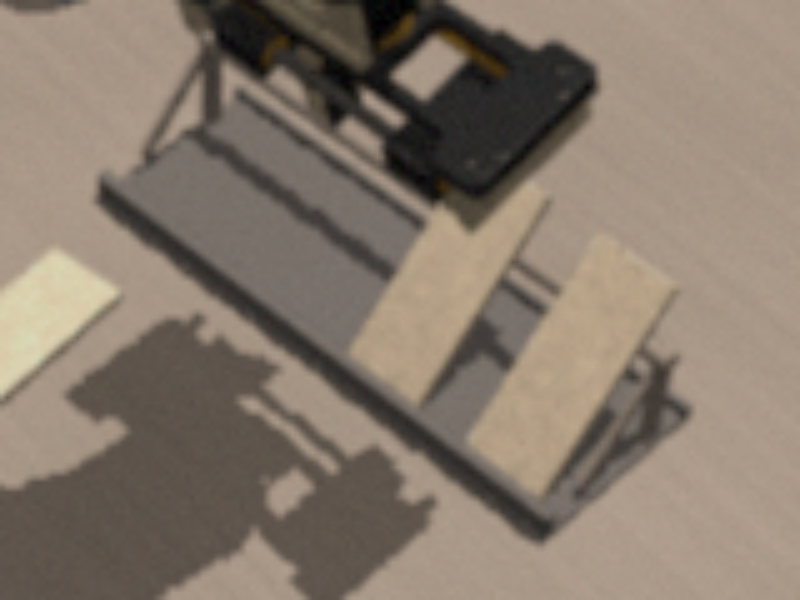

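B and C both lean correctly: lower edges at the lip (318,277) and (408,277), upper ends on the rail. Next is plate A.

```bash
python3 - <<'E'
from h import *
grasp2(.4465,.2079,11.1,.11,tp=31)
E
python3 -m inch '[[[-0.05,-0.05,0,0,0,0,0.2],[-0.06,-0.06,0,0,0,0,0.2],[-0.05,-0.06,0,0,0,0,0.2],[0,-0.06,0,0,-0.036,-0.005,0.2],[0,0,0,0,-0.036,-0.005,0.2],[0,0,0,0,-0.036,-0.005,0.2],[0,0,0,0,-0.036,-0.005,0.2],[0,0,0,0,-0.036,-0.005,0.2],[0,0,0,0,-0.036,-0.005,0.2],[0,0,0,0,-0.036,-0.004,0.2],[0,0,0,0,0,0,0.2]]]'
python3 - <<'E'
from h import *
grasp2(.4465,.2079,11.1,.065,tp=31)
E
```

```text
now [0.5807 0.0593 0.1762] [-3.137 -0.248  0.089] F [-0.6 -0.2 -1.1] w 0.0695 t 52.75
shift/0.5 [-0.2855 -0.3175  0.0656]
turn/pi [-0.0063 -0.251  -0.0335]
t: 53.85
eef_pos: [0.4928, 0.166, 0.1502]
ee_rot: [-3.124, 0.558, 0.2]
force: [-0.9, 0.0, -0.4]
width: 0.0704
now [0.4928 0.166  0.1502] [-3.124  0.558  0.2  ] F [-0.9  0.  -0.4] w 0.0704 t 53.85
shift/0.5 [ 0.0104 -0.0973  0.1961]
turn/pi [-0.0045  0.0055  0.0017]
```

```bash
python3 -m inch '[[[0,-0.03,0.02,-0.0045,0.0055,0.0017,0.2],[0.002,-0.035,0.04,0,0,0,0.2],[0.003,-0.03,0.05,0,0,0,0.2],[0.003,0,0.05,0,0,0,0.2],[0.002,0,0.035,0,0,0,0.2],[0,0,0,0,0,0,0.2],[0,0,0,0,0,0,0.2]]]'
python3 - <<'E'
from h import *
i,f=cam("wrist");im=grab_frame("wrist");cv2.imwrite("pics/w21.png",im)
grasp2(.4465,.2079,11.1,.0062,tp=31)
E
```

```text
t: 54.55
eef_pos: [0.4397, 0.2047, 0.0693]
ee_rot: [-3.14, 0.528, 0.197]
force: [1.4, 0.1, 1.8]
width: 0.0699
now [0.4403 0.2049 0.0697] [-3.139  0.527  0.197] F [0.4 0.6 0.6] w 0.0699 t 54.6
shift/0.5 [ 0.0582 -0.0032  0.1132]
turn/pi [-0.0003 -0.0044  0.0008]
```

View pics/w21.png

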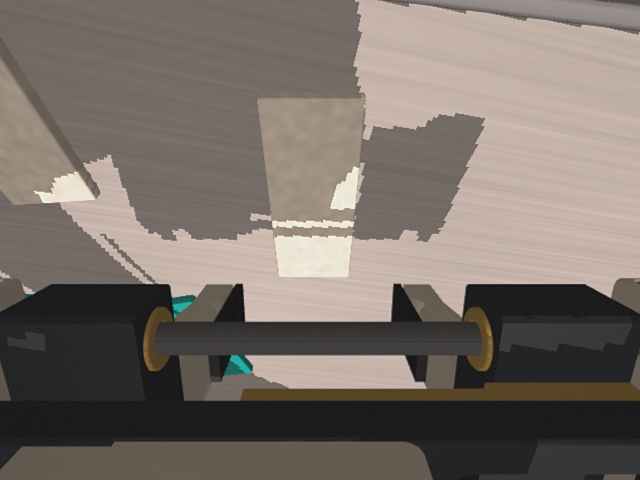

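```bash
python3 - <<'E'
from h import *
i,f=cam("wrist")
m=corners(i,[(258,99),(364,99),(278,277),(350,277)])
grasp2(m[0],m[1],11.1,.0062,tp=31)
E
```

```text
mid [0.4448 0.2095] len 0.1306 w 0.0485 ang 11.4
now [0.4403 0.2049 0.0697] [-3.139  0.527  0.197] F [0.4 0.6 0.6] w 0.0699 t 54.6
shift/0.5 [ 0.0558 -0.0069  0.1146]
turn/pi [-0.0003 -0.0044  0.0008]
```

```bash
python3 -m inch '[[[0.014,-0.006,0.028,0,-0.0044,0,0.2],[0.014,0,0.028,0,0,0,0.2],[0.013,0,0.026,0,0,0,0.2],[0.009,0,0.02,0,0,0,0.2],[0.0045,0,0.011,0,0,0,0.2],[0,0,0,0,0,0,0.2],[0,0,0,0,0,0,0.2]]]'
python3 - <<'E'
from h import *
grasp2(.4448,.2095,11.1,.0062,tp=31)
E
```

```text
t: 55.3
eef_pos: [0.4337, 0.2068, 0.0067]
ee_rot: [-3.139, 0.542, 0.197]
force: [0.1, -0.1, -0.1]
width: 0.07
now [0.4337 0.2068 0.0067] [-3.139  0.542  0.197] F [ 0.1 -0.1 -0.1] w 0.07 t 55.3
shift/0.5 [ 0.0029 -0.0009 -0.0006]
turn/pi [-0.0003  0.0004  0.0008]
```

```bash
sed -i 's/RO=np.array(\[.615,.1033\])/RO=np.array([.617,.1035])/' h.py; python3 -m inch '[[[0.002,0,0,0,0,0,0.6],[0,0,0,0,0,0,0.6],[0,0,0,0,0,0,0.6],[0,0,0,0,0,0,0.6],[0,0,0,0,0,0,0.6],[-0.01,0,-0.02,0,0,0,0.6],[-0.02,0,-0.05,0,0,0,0.6],[-0.01,0,-0.06,0,0,0,0.6],[0,0,-0.06,0,0,0,0.6],[0,0,-0.07,0,0,0,0.6],[0,0,0,0,0,0,0.6]]]' 45
python3 - <<'E'
from h import *
slot2(.041,.02,.03,zg=.0065,tl=14)
E
```

```text
t: 56.4
eef_pos: [0.4872, 0.2174, 0.132]
ee_rot: [-3.137, 0.534, 0.198]
force: [-0.6, -0.3, -1.0]
width: 0.0477
target [0.6015 0.1433 0.0851]
now [0.4872 0.2174 0.132 ] [-3.137  0.534  0.198] F [-0.6 -0.3 -1. ] w 0.0477 t 56.4
shift/0.5 [ 0.2156  0.1901 -0.0194]
turn/pi [0.0038 0.2477 0.0349]
[ 0.62  0.54  0.04 -0.21 -1.57  1.2 ]
```

```bash
python3 -m inch '[[[0,0.03,0,0.0005,0.0354,0.005,0.6],[0,0.03,0,0.0005,0.0354,0.005,0.6],[0,0.03,0,0.0005,0.0354,0.005,0.6],[0,0.03,0,0.0005,0.0354,0.005,0.6],[0,0.03,0,0.0005,0.0354,0.005,0.6],[0,0.03,0,0.0005,0.0354,0.005,0.6],[0,0,0,0.0005,0.0354,0.005,0.6],[0,0,0,0,0,0,0.6],[0,0,0,0,0,0,0.6]]]'
python3 - <<'E'
from h import *
slot2(.041,.02,.03,zg=.0065,tl=14)
E
```

```text
t: 57.3
eef_pos: [0.4959, 0.1264, 0.1284]
ee_rot: [3.137, -0.236, 0.09]
force: [1.0, 0.5, -0.2]
width: 0.0482
target [0.6015 0.1433 0.0851]
now [0.4959 0.1264 0.1284] [ 3.137 -0.236  0.09 ] F [ 1.   0.5 -0.2] w 0.0482 t 57.3
shift/0.5 [ 0.1872 -0.0152  0.1342]
turn/pi [0.0012 0.0025 0.0005]
[ 0.74  0.05 -0.77  0.27 -0.58  0.71]
```

```bash
python3 -m inch '[[[0.027,-0.004,0.01,0,0,0,0.6],[0.027,-0.004,0.015,0,0,0,0.6],[0.027,-0.004,0.02,0,0,0,0.6],[0.027,-0.003,0.022,0.0012,0.0025,0.0005,0.6],[0.027,0,0.022,0,0,0,0.6],[0.027,0,0.0226,0,0,0,0.6],[0.0252,0,0.0226,0,0,0,0.6],[0,0,0,0,0,0,0.6],[0,0,0,0,0,0,0.6]]]'
python3 - <<'E'
from h import *
slot2(.041,.0,.0,zg=.0065,tl=14)
i,f=cam("wrist")
im=grab_frame("wrist");cv2.imwrite("pics/w22.png",im)
E
```

```text
t: 58.2
eef_pos: [0.6046, 0.1444, 0.0848]
ee_rot: [-3.141, -0.244, 0.086]
force: [-0.6, 0.9, -0.6]
width: 0.0482
target [0.6086 0.1439 0.0497]
now [0.6046 0.1444 0.0848] [-3.141 -0.244  0.086] F [-0.6  0.9 -0.6] w 0.0482 t 58.2
shift/0.5 [-0.0094  0.0017  0.0699]
turn/pi [ 0.0001  0.0002 -0.0006]
[ 0.62  0.28 -0.6   0.26 -0.49  0.82]
```

View pics/w22.png

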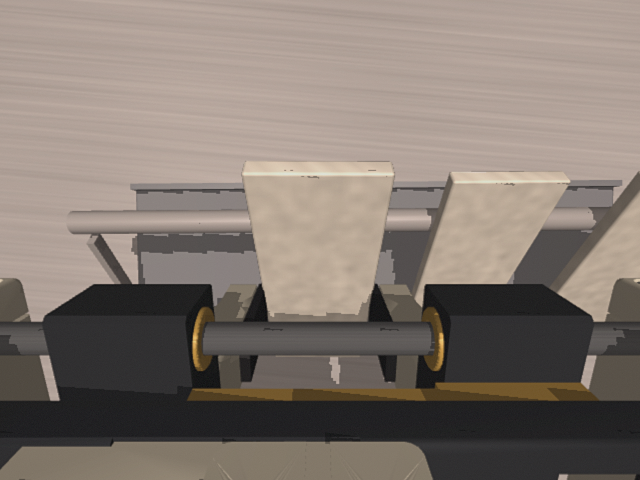

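```bash
python3 -m inch '[[[-0.001,0.001,0.015,0,0,0,0.6],[-0.001,0,0.015,0,0,0,0.6],[-0.002,0,0.015,0,0,0,0.6],[-0.001,0,0.01,0,0,0,0.6],[-0.001,0,0.006,0,0,0,0.6],[0,0,0,0,0,0,0.6],[0,0,0,0,0,0,0.6]]]'
python3 -m inch '[[[0,0,0.004,0,0,0,0.6],[0,0,0.003,0,0,0,0.6],[0,0,0,0,0,0,0.6],[0,0,0,0,0,0,0.6]]]'
python3 - <<'E'
from h import *
slot2(.041,.0,.0,zg=.0065,tl=14)
E
```

```text
t: 58.95
eef_pos: [0.6079, 0.1442, 0.0552]
ee_rot: [-3.141, -0.245, 0.087]
force: [-0.3, -0.9, -1.0]
width: 0.0474
t: 59.35
eef_pos: [0.6087, 0.1442, 0.0517]
ee_rot: [-3.141, -0.245, 0.087]
force: [-0.1, 0.4, -0.9]
width: 0.0481
target [0.6086 0.1439 0.0497]
now [0.6087 0.1442 0.0517] [-3.141 -0.245  0.087] F [-0.1  0.4 -0.9] w 0.0481 t 59.35
shift/0.5 [-0.0013  0.0006  0.0039]
turn/pi [-0.0001 -0.0001 -0.0004]
[ 0.61  0.33 -0.65  0.31 -0.4   0.78]
```

```bash
python3 -m inch '[[[-0.001,0,0.003,0,0,0,0.6],[0,0,0.001,0,0,0,0.6],[0,0,0,0,0,0,0.6],[0,0,0,0,0,0,0.6]]]'
python3 -m inch '[[[-0.001,0,0.003,0,0,0,0.6],[0,0,0,0,0,0,0.6],[0,0,0,0,0,0,0.6]]]'
python3 -m inch '[[[-0.002,0,0.002,0,0,0,0.6],[0,0,0,0,0,0,0.6],[0,0,0,0,0,0,0.6]]]'
```

```text
t: 59.75
eef_pos: [0.6088, 0.1443, 0.0498]
ee_rot: [-3.141, -0.245, 0.087]
force: [-0.8, 0.2, 2.1]
width: 0.0484
t: 60.05
eef_pos: [0.6089, 0.1444, 0.0495]
ee_rot: [-3.141, -0.246, 0.087]
force: [-7.9, -1.2, 13.4]
width: 0.0478
t: 60.35
eef_pos: [0.6089, 0.1444, 0.0494]
ee_rot: [-3.14, -0.248, 0.087]
force: [-8.8, -3.3, 20.3]
width: 0.0483
```

```bash
python3 -m inch '[[[-0.005,0,-0.002,0,0,0,0.6],[0,0,0,0,0,0,0.6],[0,0,0,0,0,0,0.6]]]'
python3 -m inch '[[[-0.004,0,0.001,0,0,0,0.6],[0,0,0,0,0,0,0.6],[0,0,0,0,0,0,0.6]]]'
```

```text
t: 60.65
eef_pos: [0.6065, 0.1447, 0.0486]
ee_rot: [-3.14, -0.247, 0.087]
force: [-0.9, -0.3, 10.5]
width: 0.0482
t: 60.95
eef_pos: [0.6062, 0.1452, 0.0485]
ee_rot: [-3.139, -0.25, 0.088]
force: [4.9, -3.4, 9.4]
width: 0.0485
```

In the corner, in contact both ways. Releasing.

```bash
python3 -m inch '[[[0,0,0,0,0,0,0.4],[0,0,0,0,0,0,0.36],[0,0,0,0,0,0,0.35],[0,0,0,0,0,0,0.35],[0,0,0,0,0,0,0.35],[0,0,-0.02,0,0,0,0.35],[0,0,-0.04,0,0,0,0.35],[0,0,-0.06,0,0,0,0.35],[0,0,-0.07,0,0,0,0.35],[0,0,-0.07,0,0,0,0.2],[0,0,0,0,0,0,0.2]]]'
python3 - <<'E'
from h import *
im=grab_frame("wrist");cv2.imwrite("pics/w23.png",im)
cv2.imwrite("pics/t23.png",grab_frame("top"))
grasp2(.4836,.3718,15.5,.12,tp=31)
E
```

```text
t: 62.05
eef_pos: [0.5736, 0.1426, 0.1785]
ee_rot: [-3.137, -0.252, 0.087]
force: [-0.6, 0.7, 0.2]
width: 0.0667
now [0.5721 0.1415 0.174 ] [-3.139 -0.247  0.087] F [-0.3  0.8 -0.8] w 0.0696 t 62.15
shift/0.5 [-0.1778 -0.4704  0.0679]
turn/pi [-0.0096 -0.2502 -0.0591]
```

View pics/w23.png

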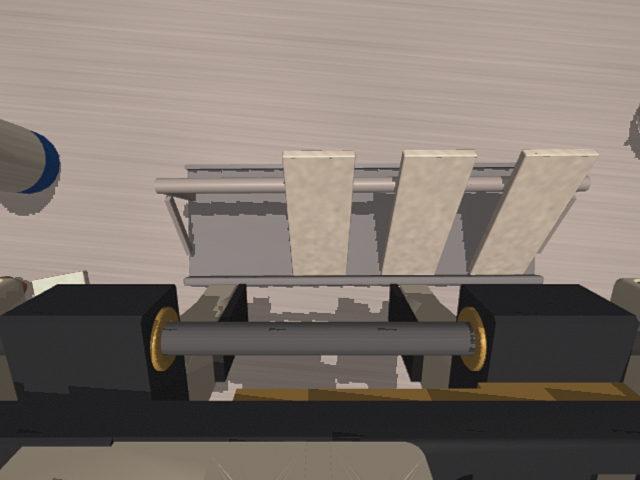

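View pics/t23.png

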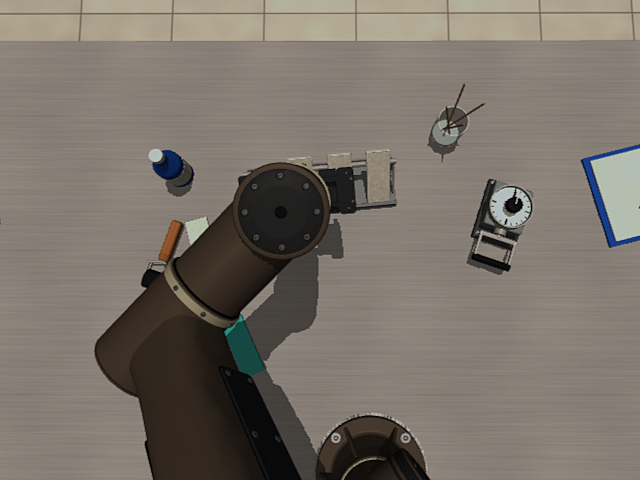

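A, B and C lean well (lower edges at the lip, v≈275). Plate D lies near the roller and bottle. I'll pick it up vertically first (body stays high), carry it to the free bench, then regrip tilted.

```bash
python3 - <<'E'
from h import *
i,f=cam("top")
for n,u,v,z in(("handle tip right",183,224,.02),("handle low right",172,262,.02),("cage right",177,265,.02),("drum right",170,290,.02),("bottle base near",178,195,.0)): print(n,ray(i,f,u,v,z).round(3))
grasp(.4836,.3718,15.5,.11,.025)
E
```

```text
handle tip right [0.534 0.412 0.02 ]
handle low right [0.449 0.434 0.02 ]
cage right [0.442 0.422 0.02 ]
drum right [0.387 0.436 0.02 ]
bottle base near [0.603 0.432 0.   ]
now [0.5721 0.1415 0.174 ] [-3.139 -0.247  0.087] F [-0.3  0.8 -0.8] w 0.0696 t 62.15
shift/0.5 [-0.2113 -0.4649  0.08  ]
turn/pi [ 0.0064 -0.0785 -0.0581]
```

```bash
python3 -m inch '[[[-0.05,-0.05,0,0,0,0,0.3],[-0.05,-0.06,0,0,0,0,0.3],[0,-0.06,0,0.0022,-0.0262,-0.0194,0.3],[0,-0.06,0,0.0022,-0.0262,-0.0194,0.3],[0,-0.06,0,0.0022,-0.0262,-0.0194,0.3],[0,0,0,0,0,0,0.3]]]'
python3 - <<'E'
from h import *
grasp(.4836,.3718,15.5,.11,.045)
E
```

```text
t: 62.75
eef_pos: [0.5065, 0.2838, 0.1582]
ee_rot: [3.14, 0.007, 0.274]
force: [-0.9, -0.5, 0.0]
width: 0.0615
now [0.5065 0.2838 0.1582] [3.14  0.007 0.274] F [-0.9 -0.5  0. ] w 0.0615 t 62.75
shift/0.5 [-0.0859 -0.1823  0.0967]
turn/pi [0.0004 0.0022 0.0011]
```

```bash
python3 -m inch '[[[-0.022,-0.045,0.02,0,0.0022,0.0011,0.3],[-0.022,-0.047,0.025,0,0,0,0.3],[-0.022,-0.047,0.025,0,0,0,0.3],[-0.02,-0.043,0.025,0,0,0,0.3],[0,0,0,0,0,0,0.3],[0,0,0,0,0,0,0.3]]]'
python3 - <<'E'
from h import *
i,f=cam("wrist");im=grab_frame("wrist");cv2.imwrite("pics/w24.png",im)
grasp(.4836,.3718,15.5,.0035,.045)
E
```

```text
t: 63.35
eef_pos: [0.4396, 0.3562, 0.1112]
ee_rot: [3.139, -0.002, 0.268]
force: [0.1, 0.8, -0.1]
width: 0.0614
now [0.4402 0.3562 0.1118] [ 3.14e+00 -3.00e-03  2.67e-01] F [ 0.6 -0.7 -0.5] w 0.0609 t 63.4
shift/0.5 [ 0.0013 -0.0073  0.2166]
turn/pi [ 0.0006 -0.001  -0.0011]
```

View pics/w24.png

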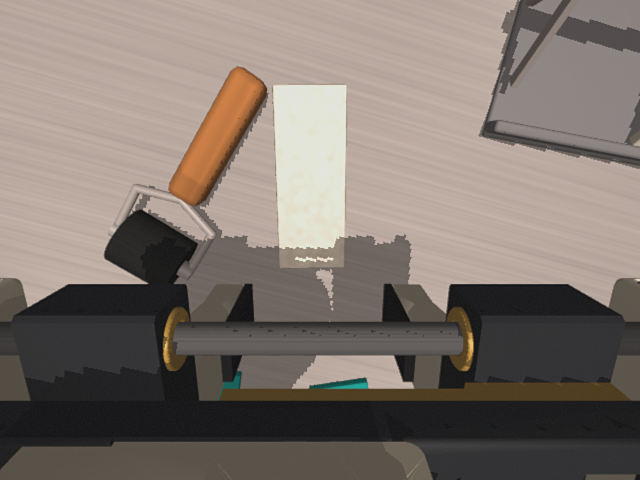

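```bash
python3 -m inch '[[[0.001,-0.007,0.04,0,0,0,0.3],[0,0,0.06,0,0,0,0.3],[0,0,0.05,0,0,0,0.3],[0,0,0.03,0,0,0,0.3],[0,0,0.02,0,0,0,0.3],[0,0,0.016,0,0,0,0.3],[0,0,0,0,0,0,0.3],[0,0,0,0,0,0,0.3],[0,0,0,0,0,0,0.6],[0,0,0,0,0,0,0.6],[0,0,0,0,0,0,0.6],[0,0,0,0,0,0,0.6],[0,0,0,0,0,0,0.6]]]' 40
python3 -m inch '[[[0,0,-0.02,0,0,0,0.6],[0,0,-0.04,0,0,0,0.6],[0,0,-0.05,0,0,0,0.6],[0,0,-0.05,0,0,0,0.6],[0,0,-0.03,0,0,0,0.6],[0,0,0,0,0,0,0.6]]]'
python3 - <<'E'
from h import *
delta([.43,.2,.015],Ro.from_euler('xyz',[np.pi,0,.088]))
E
```

```text
t: 64.7
eef_pos: [0.4405, 0.3608, 0.005]
ee_rot: [3.141, -0.005, 0.267]
force: [-1.8, -0.5, 6.0]
width: 0.0486
t: 65.3
eef_pos: [0.4406, 0.3614, 0.102]
ee_rot: [-3.14, -0.007, 0.267]
force: [0.9, 0.1, -2.0]
width: 0.0488
now [0.4406 0.3614 0.102 ] [-3.14  -0.007  0.267] F [ 0.9  0.1 -2. ] w 0.0488 t 65.3
shift/0.5 [-0.107   0.3061  0.1727]
turn/pi [-0.0008 -0.0022  0.0571]
```

```bash
python3 -m inch '[[[-0.02,0.05,0,0,0,0,0.6],[-0.02,0.06,0,0,0,0,0.6],[-0.02,0.06,0,0,0,0,0.6],[-0.025,0.06,0,0,0,0,0.6],[-0.025,0.05,0,0,0,0,0.6],[-0.01,0.026,0,0,-0.002,0.0285,0.6],[0,0,0.02,0,0,0.0285,0.6],[0,0,0.05,0,0,0,0.6],[0,0,0.05,0,0,0,0.6],[0,0,0.04,0,0,0,0.6],[0,0,0.02,0,0,0,0.6],[0,0,0,0,0,0,0.6],[0,0,0,0,0,0,0.6]]]'
```

```text
t: 66.6
eef_pos: [0.4223, 0.1969, 0.0094]
ee_rot: [3.14, 0.002, 0.088]
force: [0.9, 0.7, -0.6]
width: 0.0486
```

```bash
python3 -m inch '[[[0,0,0.005,0,0,0,0.6],[0,0,0.0025,0,0,0,0.6],[0,0,0,0,0,0,0.6],[0,0,0,0,0,0,0.4],[0,0,0,0,0,0,0.22],[0,0,0,0,0,0,0.2],[0,0,0,0,0,0,0.2],[0,0,-0.04,0,0,0,0.2],[0,0,-0.06,0,0,0,0.2],[0.07,0,-0.02,0,0,0,0.2],[0,0,0,0,-0.043,0,0.2],[0,0,0,0,-0.043,0,0.2],[0,0,0,0,-0.043,0,0.2],[0,0,0,0,-0.043,0,0.2],[0,0,0,0,0,0,0.2],[0,0,0,0,0,0,0.2]]]'
python3 - <<'E'
from h import *
i,f=cam("wrist");im=grab_frame("wrist");cv2.imwrite("pics/w25.png",im)
grasp2(.467,.201,5,.0062,tp=31)
E
```

```text
t: 68.2
eef_pos: [0.4573, 0.1994, 0.0634]
ee_rot: [3.138, 0.544, 0.085]
force: [-0.4, 0.5, 0.2]
width: 0.0706
now [0.457  0.1997 0.0648] [3.139 0.542 0.086] F [-0.6 -0.   0.5] w 0.0697 t 68.25
shift/0.5 [ 0.0605 -0.0012  0.1003]
turn/pi [ 0.0006  0.0003 -0.0002]
```

View pics/w25.png

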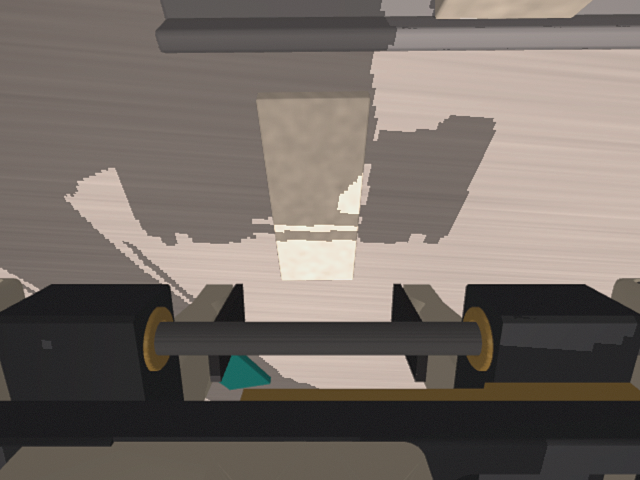

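```bash
python3 - <<'E'
from h import *
i,f=cam("wrist")
m=corners(i,[(257,100),(370,97),(281,280),(353,280)])
grasp2(m[0],m[1],5,.0062,tp=31)
E
```

```text
mid [0.4636 0.202 ] len 0.1318 w 0.0497 ang 5.6
now [0.457  0.1997 0.0648] [3.139 0.542 0.086] F [-0.6 -0.   0.5] w 0.0697 t 68.25
shift/0.5 [ 0.0548 -0.0037  0.1037]
turn/pi [ 0.0006  0.0003 -0.0002]
```

```bash
python3 -m inch '[[[0.014,-0.003,0.026,0,0,0,0.2],[0.014,0,0.026,0,0,0,0.2],[0.013,0,0.024,0,0,0,0.2],[0.009,0,0.017,0,0,0,0.2],[0.005,0,0.0105,0,0,0,0.2],[0,0,0,0,0,0,0.2],[0,0,0,0,0,0,0.2],[0,0,0,0,0,0,0.6],[0,0,0,0,0,0,0.6],[0,0,0,0,0,0,0.6],[0,0,0,0,0,0,0.6],[0,0,0,0,0,0,0.6]]]' 45
python3 -m inch '[[[-0.01,0,-0.02,0,0,0,0.6],[-0.02,0,-0.05,0,0,0,0.6],[-0.01,0,-0.06,0,0,0,0.6],[0,0,-0.06,0,0,0,0.6],[0,0,-0.07,0,0,0,0.6],[0,0,0,0,0,0,0.6]]]'
python3 - <<'E'
from h import *
slot2(.123,.02,.03,zg=.0062,tl=14)
E
```

```text
t: 69.45
eef_pos: [0.4541, 0.2012, 0.0072]
ee_rot: [3.141, 0.542, 0.088]
force: [-0.3, 0.8, 1.7]
width: 0.0478
t: 70.05
eef_pos: [0.5075, 0.2063, 0.1328]
ee_rot: [-3.14, 0.534, 0.089]
force: [-0.6, 0.6, -0.6]
width: 0.0481
target [0.5945 0.225  0.0848]
now [0.5075 0.2063 0.1328] [-3.14   0.534  0.089] F [-0.6  0.6 -0.6] w 0.0481 t 70.05
shift/0.5 [ 0.2009 -0.0217 -0.0074]
turn/pi [-3.000e-04  2.479e-01  1.000e-04]
[ 0.57  0.56  0.08 -0.24 -1.58  1.15]
```

```bash
python3 -m inch '[[[0,0,0,0,0.0354,0,0.6],[0,0,0,0,0.0354,0,0.6],[0,0,0,0,0.0354,0,0.6],[0,0,0,0,0.0354,0,0.6],[0,0,0,0,0.0354,0,0.6],[0,0,0,0,0.0354,0,0.6],[0,0,0,0,0.0354,0,0.6],[0,0,0,0,0,0,0.6],[0,0,0,0,0,0,0.6]]]'
python3 - <<'E'
from h import *
slot2(.123,.02,.03,zg=.007,tl=14)
E
```

```text
t: 70.95
eef_pos: [0.5018, 0.2044, 0.1282]
ee_rot: [3.139, -0.235, 0.09]
force: [0.2, 0.2, 0.2]
width: 0.0478
target [0.594  0.2249 0.0854]
now [0.5018 0.2044 0.1282] [ 3.139 -0.235  0.09 ] F [0.2 0.2 0.2] w 0.0478 t 70.95
shift/0.5 [ 0.1622 -0.0247  0.1268]
turn/pi [0.0006 0.003  0.0006]
[ 0.86  0.11 -0.71  0.29 -0.6   0.57]
```

```bash
python3 -m inch '[[[0.027,-0.006,0.01,0,0,0,0.6],[0.027,-0.006,0.018,0,0,0,0.6],[0.027,-0.006,0.022,0.0006,0.003,0.0006,0.6],[0.027,-0.006,0.025,0,0,0,0.6],[0.027,0,0.026,0,0,0,0.6],[0.0272,0,0.026,0,0,0,0.6],[0,0,0,0,0,0,0.6],[0,0,0,0,0,0,0.6]]]'
python3 - <<'E'
from h import *
slot2(.123,.0,.0,zg=.007,tl=14)
i,f=cam("wrist")
im=grab_frame("wrist");cv2.imwrite("pics/w26.png",im)
E
```

```text
t: 71.75
eef_pos: [0.5971, 0.2255, 0.085]
ee_rot: [-3.141, -0.244, 0.085]
force: [-1.0, 0.3, -1.3]
width: 0.0479
target [0.601  0.2256 0.0501]
now [0.5971 0.2255 0.085 ] [-3.141 -0.244  0.085] F [-1.   0.3 -1.3] w 0.0479 t 71.75
shift/0.5 [-0.0093  0.0005  0.0697]
turn/pi [ 0.0001  0.0001 -0.0009]
[ 0.74  0.3  -0.58  0.3  -0.52  0.66]
```

View pics/w26.png

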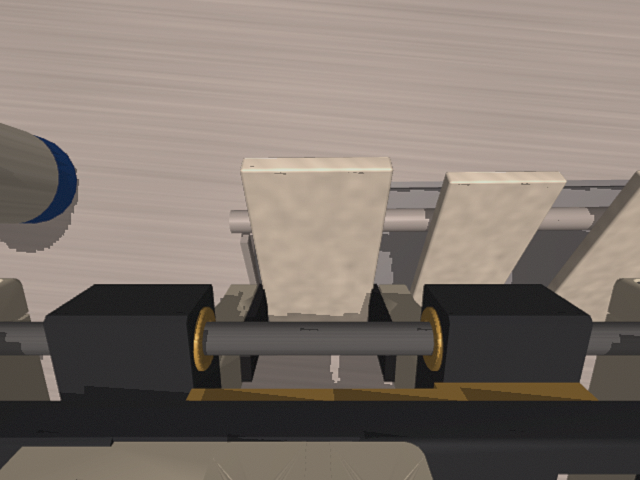

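```bash
python3 -m inch '[[[-0.001,0.0005,0.015,0,0,0,0.6],[-0.001,0,0.015,0,0,0,0.6],[-0.002,0,0.015,0,0,0,0.6],[-0.001,0,0.01,0,0,0,0.6],[-0.001,0,0.008,0,0,0,0.6],[0,0,0.003,0,0,0,0.6],[0,0,0,0,0,0,0.6],[0,0,0,0,0,0,0.6]]]'
python3 -m inch '[[[-0.001,0,0.004,0,0,0,0.6],[0,0,0,0,0,0,0.6],[0,0,0,0,0,0,0.6]]]'
python3 - <<'E'
from h import *
slot2(.123,.0,.0,zg=.007,tl=14)
E
```

```text
t: 72.6
eef_pos: [0.6015, 0.2262, 0.0537]
ee_rot: [-3.14, -0.246, 0.086]
force: [-0.4, -0.1, -1.0]
width: 0.0479
t: 72.9
eef_pos: [0.6013, 0.2261, 0.0515]
ee_rot: [-3.14, -0.245, 0.086]
force: [-0.7, -0.1, -0.6]
width: 0.0476
target [0.601  0.2256 0.0501]
now [0.6013 0.2261 0.0515] [-3.14  -0.245  0.086] F [-0.7 -0.1 -0.6] w 0.0476 t 72.9
shift/0.5 [-0.0014  0.001   0.0027]
turn/pi [-0.0003 -0.0004 -0.0005]
[ 0.73  0.35 -0.62  0.36 -0.42  0.61]
```

```bash
python3 -m inch '[[[-0.002,0,0.003,0,0,0,0.6],[0,0,0,0,0,0,0.6],[0,0,0,0,0,0,0.6]]]'
python3 -m inch '[[[-0.003,0,0.002,0,0,0,0.6],[0,0,0,0,0,0,0.6],[0,0,0,0,0,0,0.6]]]'
python3 -m inch '[[[-0.003,0,0.001,0,0,0,0.6],[0,0,0,0,0,0,0.6],[0,0,0,0,0,0,0.6]]]'
```

```text
t: 73.2
eef_pos: [0.601, 0.2262, 0.0502]
ee_rot: [-3.14, -0.246, 0.086]
force: [-2.2, -0.7, 3.5]
width: 0.048
t: 73.5
eef_pos: [0.6008, 0.2265, 0.05]
ee_rot: [-3.139, -0.248, 0.086]
force: [-0.1, -2.8, 9.0]
width: 0.048
t: 73.8
eef_pos: [0.5999, 0.227, 0.0496]
ee_rot: [-3.138, -0.249, 0.087]
force: [1.0, -1.4, 10.5]
width: 0.0482
```

```bash
python3 -m inch '[[[-0.003,0,0,0,0,0,0.6],[0,0,0,0,0,0,0.6],[0,0,0,0,0,0,0.4],[0,0,0,0,0,0,0.36],[0,0,0,0,0,0,0.35],[0,0,0,0,0,0,0.35],[0,0,0,0,0,0,0.35],[0,0,-0.02,0,0,0,0.35],[0,0,-0.04,0,0,0,0.35],[0,0,-0.06,0,0,0,0.35],[0,0,-0.07,0,0,0,0.35],[0,0,-0.07,0,0,0,0.2],[0,0,0,0,0,0,0.2]]]'
python3 -m inch '[[[-0.04,-0.03,-0.03,0,0,0,0.2],[-0.06,-0.04,-0.05,0,0,0,0],[-0.06,-0.05,-0.05,0,0,0,0],[0,-0.06,0,0,0,0,0],[0,-0.06,0,0,0,0,0],[0,-0.07,0,0,0,0,0],[0,-0.07,0,0,0,0,0],[0,0,0,0,0,0,0]]]'
python3 - <<'E'
from h import *
delta()
cv2.imwrite("pics/w27.png",grab_frame("wrist"))
im=grab_frame("side");cv2.imwrite("pics/s27f.png",im)
cv2.imwrite("pics/s27.png",cv2.resize(im[170:290,280:440],None,fx=5,fy=5))
cv2.imwrite("pics/t27.png",grab_frame("top"))
E
```

```text
t: 75.1
eef_pos: [0.5666, 0.2247, 0.1796]
ee_rot: [-3.135, -0.252, 0.086]
force: [0.9, 0.3, -0.1]
width: 0.067
t: 75.9
eef_pos: [0.4554, 0.4076, 0.2172]
ee_rot: [-3.14, -0.246, 0.089]
force: [-0.2, -0.2, 1.2]
width: 0.0876
now [0.4554 0.4076 0.2172] [-3.14  -0.246  0.089] F [-0.2 -0.2  1.2] w 0.0876 t 75.9
```

View pics/t27.png

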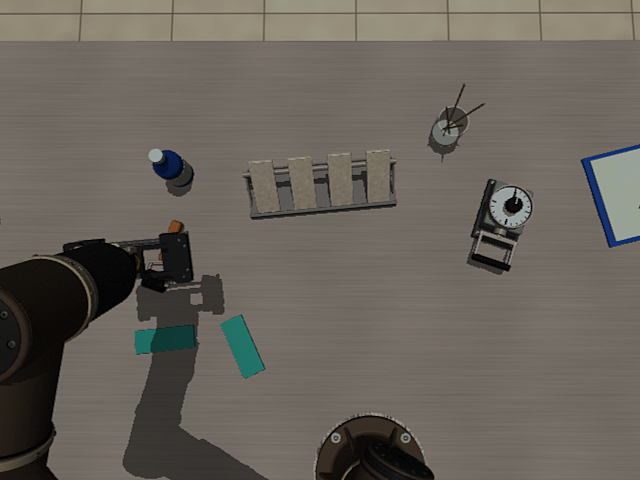

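View pics/s27.png

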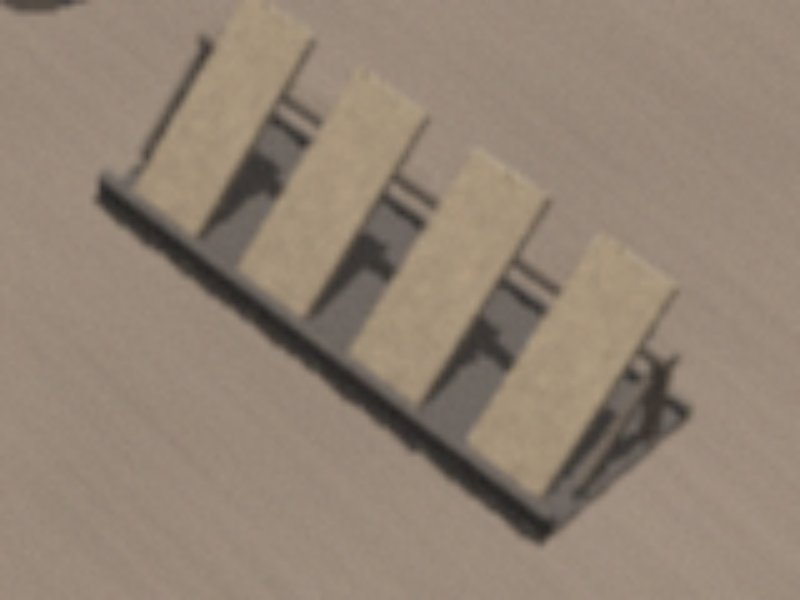

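View pics/w27.png

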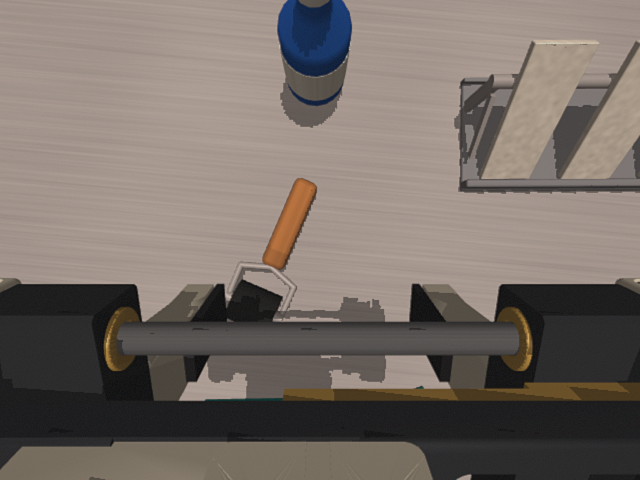

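All four plates lean side by side, and the beaker, bottle, roller and gauge look unmoved. Last I run numeric checks of the plate poses and the gauge.

```bash
python3 - <<'E'
from h import *
t=cv2.imread("pics/t27.png");i,f=cam("top")
c,s=np.cos(RY),np.sin(RY)
# side-view corners (crop/5+offset): upper-left, upper-right, lower-left, lower-right
S={'D':[(247,0),(314,40),(135,192),(200,238)],'A':[(363,70),(428,118),(240,268),(307,318)],'B':[(480,148),(548,200),(350,350),(415,405)],'C':[(603,236),(678,290),(470,438),(543,494)]}
j,g=cam("side")
for k,p in S.items():
    p=[(280+(u+.5)/5,170+(v+.5)/5) for u,v in p]
    # upper front edge mid / lower front edge mid: nominal heights
    lo=(ray(j,g,*p[2],.0120)+ray(j,g,*p[3],.0120))/2; up=(ray(j,g,*p[0],.1038)+ray(j,g,*p[1],.1038))/2
    R=[np.array([c*(q-np.r_[RO,0])[0]+s*(q-np.r_[RO,0])[1],-s*(q-np.r_[RO,0])[0]+c*(q-np.r_[RO,0])[1]]) for q in(lo,up)]
    print(k,'lower x,y',R[0].round(3),'upper x,y',R[1].round(3))
cv2.imwrite("pics/c28.png",np.hstack([cv2.resize(t[140:225,240:405],None,fx=3,fy=3,interpolation=cv2.INTER_CUBIC),cv2.resize(t[175:260,465:545],None,fx=3,fy=3,interpolation=cv2.INTER_CUBIC)]))
E
```

```text
D lower x,y [-0.043  0.121] upper x,y [0.04  0.119]
A lower x,y [-0.042  0.04 ] upper x,y [0.043 0.038]
B lower x,y [-0.042 -0.04 ] upper x,y [ 0.045 -0.044]
C lower x,y [-0.038 -0.123] upper x,y [ 0.044 -0.127]
```

View pics/c28.png

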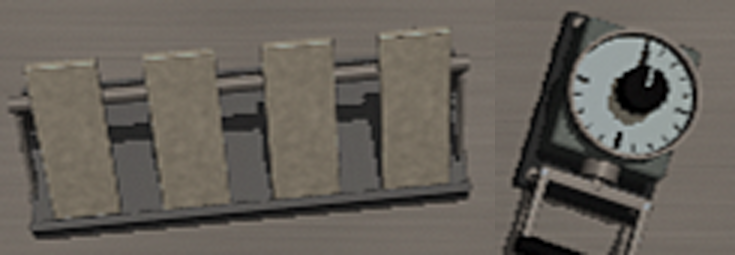

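All consistent: the plates sit at y ≈ +0.12, +0.04, -0.04 and -0.125, in the corner and on the rail, and the gauge pointers are at zero. Handing in.

```bash
python3 -c "
from station import *
print(get_state()['t']);print(job_done())"
```

```text
76.05
the job is handed in; nothing more can be done
None
```

The bench is ready and I handed the job in at 76 s; no verdict was reported.

**Gauge:** I drew the handle to the 10 N mark, with the needle on the thick tick and 40.0 mm of travel. I held it there for just over 2 s, eased it back home and then turned the peak pointer back to zero. The last picture shows the handle home and both pointers at zero.

**Plates:** All four white plates stand on the draining rest with their lower edges at the lip and their backs on the rail. In the rest's frame they are at about y = +0.12, +0.04, -0.04 and -0.125 m, matching the expected 45° lean to about 7 mm. The beaker, roller and bottle look where they were.

**What went wrong on the way:**
- **First draw:** it stopped about 1 N short because the arm gave under the load, so I pulled 5 mm more.
- **Wrist limit:** the straight-down grip could not be tilted far enough, so I used tilted grips.
- **Plate in the second slot from the right:** it stalled going in and had to be set down and regripped. It then touched at up to 19 N before slipping into place.
- **Knocked plate:** one plate was knocked next to the roller. I lifted it clear before placing it.
- **Calibration:** the rest's position differed by about 2 mm between the two cameras.

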